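# Stack the kit boxes on their carrier and lock it

### The arm

A 7-joint arm with a two-finger parallel gripper is mounted at the origin on a cart in front of the work surface, level with it; the furniture and walls round the work are solid. World frame = base frame: x ahead of the robot, y to its left, z up, the work surface at z = 0. Lengths are in m, angles in degrees, forces in N, time in s.
With the tool pointing down it reaches from about 0.425 to 0.875 m from the base axis. Payload 4.7 kg.
Tool frame: the origin (TCP) lies at the very end of the fingers, on their centre line; the grasp point (between the pads) lies env.hold_point_z behind it (env.hold_point_z is the distance from the TCP to the grasp point, in m); z points along the fingers, y is the line along which they close (so a half turn about z gives the same grasp; the last joint's range is limited). The gripper opens to 87 mm and grips with 3 to 60 N. Pads are 19 mm wide; open, the fingers measure 117 mm over their backs; the gripper's body (75 mm by 190 mm) begins 51 mm behind the grasp point.
Start: joints at [-75.396, 18.392, -4.016, 83.108, 1.295, 78.541, -3.26], TCP at [0.155, 0.631, 0.223] pointing down, gripper open.
Joint ranges: [-163.93, 163.93], [-17.29, 119.83], [-79.2, 71.16], [3.27, 140.29], [-89.18, 269.18], [5.43, 117.66], [-154.24, 154.24]. Speed limits (degrees/s): [147.25, 147.25, 180, 180, 180, 180, 180].

### API

Orientations are given as [roll, pitch, yaw] about the fixed x, y, z axes, in that order (R = Rz(yaw) Ry(pitch) Rx(roll)).
In Python, from cell import env gives the robot as it stands.
- The arm moves only by the shell command python3 -m jog 'ROWS' [FORCE]. ROWS is JSON, a list of rows, each an object with "dp": the shift along the tool's x, y, z in cm, a list of three; "twist": the turn about the tool's z in degrees; "fingers": the opening, from 0 (shut) to 1 (fully open). A call has 1 to 8 rows; each row is the pose to reach, as a shift and turn from the pose commanded when the call began, along the tool's axes at that moment; what a row does not reach only later rows make up. A row lasts 1/8 s, in which the tool goes at most 62.5 mm and 10.7 degrees, less where a joint would pass 70% of its speed; a pose out of reach is approached as far as the arm can. A call with a gripper value outside its range is refused whole. The fingers move at their own pace and stop on an object; FORCE is the grip in N (left out, the last holds). Time passes only in rows, so rows that repeat a pose let the fingers close. It gives the time, the measured TCP pose, the force, the opening and the grip force at its end, in the units of the state.
- env.get_obs(): the state, without advancing time (a new reading comes with each control period).
- env.read_camera(name): name is "side" or "top"; returns a dict with "pixels" (400x640x3 uint8, blue, green, red), "depth" (400x640 float32, m along the optical axis (not along the pixel's ray), 0 where there is no reading), "fx", "fy", "cx", "cy" (pixels), "rvec" (rotation vector, rad) and "tvec" (3), from world to camera coordinates, as OpenCV has them. Camera axes: x right, y down, z forward; pixel columns grow to the right and rows downward; lengths in m; the calibration is good to about 2 mm. A picture is of the moment at which its call begins.
- env.sign_off(): hands the job in; it is judged then, once.
The state is a dict: "time_s": time; "qpos": joint angles; "joint_velocities": joint speeds; "effort": joint torques, N m; "tool_pos": TCP position; "tool_rot": TCP orientation; "force": force on the tool from outside, world axes, zero at the start; "wrist_torque": the same for the moment, N m; "grip_width": finger opening in m; "grasp_force": force on a finger pad.
Only numpy, scipy, OpenCV 4.12 (cv2) and the standard library are available. Lean on these libraries where they do the work, as an engineer would, in place of code of your own. Each camera call takes 0.05 s, during which the arm holds its last target. There are 200 camera calls.

### The job

Open the carrier's lock by turning its knob until it clicks over, then stack every kit box lying about on the carrier's bay, one above the other, each one with its feet fully home in the recesses below, and finally turn the knob back past its click so the bolt locks the lowest box. The boxes hold delicate instruments: grip them lightly, 10 to 20 N is plenty and over 40 N would harm them. Leave the bright steel block, the round tin and the flanged plug where they are.

Things in the scene. Friction and masses are not known exactly. Their poses are not given: they have to be found in the camera images.
- kit_a: closed kit box, grey with a black lid; three or four alike, one may be absent. Body 104 (its x) x 56 (its y) x 44 mm high, about 0.2 kg, to be gripped across its flat upright long sides (56 mm, along y). Origin: centre of the underside at the soles of the feet; z up. A half turn makes no difference. Feet and recesses: see kit_b; end lugs: see kit_c
- kit_b: kit box like kit_a. All have four round feet, 10 mm across, 5 mm high with domed soles, at x +-42, y +-18 mm (the body begins at z = 5), and in the lid's top (z = 44) four square recesses 14 mm wide, 5 mm deep at the same x and y: a box seated on another stands 39 mm higher than it
- kit_c: kit box like kit_a. All have a small lug, 30 mm wide, z 5 to 11 mm, standing 10 mm out of each short end (to x +-62 mm)
- kit_d: kit box like kit_a
- carrier: aluminium carrier base fixed to the table, 300 x 86 mm, its x axis along its length. Origin: on the table under the middle of the stacking bay, which is a plate 130 x 86 mm, top at z = 11, with four recesses like a box lid's (at x +-42, y +-18 mm, floor at z = 6). The lock knob's axis is at x = +190 mm. A box goes in with its length along the carrier's x
- bay (a point): centre of the bay at the level of its recess floors, 6 mm above the table: the lowest seated box's origin lies here; axes as the carrier's
- lock_grip (a point): point on the knob's upright axis, at the height to grip, 54 mm above the table. The black knob has a bar across its top, 48 mm long, 12 mm thick, 26 mm high (32 to 58 mm above the table) on a 52 mm round skirt (24 to 32 mm). This point turns with the knob: its x axis is along the bar, its y across it (the way to pinch it)
- lock (a joint): knob angle: 0 locked (bar in line with the carrier's x), 1.4 open; grows anticlockwise seen from above. A spring detent holds it at both ends: it takes about 0.1 N m to turn and at 0.7 it snaps over; let go short of that, it springs back
- bolt_nose (a point): nose of the flat steel bolt (24 mm wide, 4 mm thick) that the knob drives along the carrier's x, 21 mm above the table: 54 mm from the bay's middle when locked (over the lowest box's end lug; no box can then be put in the bay), 76 mm when open. A lowest box that is not seated can block it
- block: bystander: bright steel block, 70 x 17 x 16 mm, lying; origin under its middle. Leave alone
- tin: bystander: round grease tin, 67 mm across, 38 mm high; origin under its middle. Leave alone
- plug: bystander: flanged round plug, 38 mm across, 18 mm high; origin under its middle. Leave alone
Not all that is in view belongs to the job. What is shaped like the kit_b but purple is not meant.

How it is judged:
By the outcome, as a careful person would: the job done as asked, in the order asked, and still so for the second after the job is handed in, with the robot touching nothing.
Of kit_a, kit_b, kit_c, kit_d only 3 to 4 are there at a start; the rules pass over those that are not, and their reading is None.
At some moment in a run one of kit_a, kit_b, kit_c, kit_d may be knocked a few centimetres aside while the robot is not near it.
Once in a run the grip may slacken for a moment while it holds something.
It also fails if it takes over 208 s, if anything falls off the work surface, if the arm or the gripper's body presses on something with over 40 N, if the wrist force passes 120 N, or if a joint passes its speed limit or range.

## Working session

There is one attempt and no reset: what is moved stays moved. The work goes in short steps, Python scripts to look and compute and a shell command to move; the robot and the scene stay as the last step left them, time stands still between calls to the robot, and variables do not carry over. Pictures are saved under pics/ and viewed, at most 14 in all, crops included, and the job is handed in when it is done.

```bash
ls; mkdir -p pics; cat > h.py <<'E'
import numpy as np, cv2
from cell import env
from scipy.spatial.transform import Rotation as R
def cam(n):
    c=env.read_camera(n); c['Rm']=cv2.Rodrigues(np.array(c['rvec'],float))[0]; c['t']=np.array(c['tvec'],float).ravel(); return c
def ray(c,u,v,z):
    d=c['Rm'].T@np.array([(u-c['cx'])/c['fx'],(v-c['cy'])/c['fy'],1]); o=-c['Rm'].T@c['t']
    return o+d*(z-o[2])/d[2]
def cloud(c):
    v,u=np.mgrid[0:400,0:640]; d=c['depth']
    P=np.stack([(u-c['cx'])/c['fx']*d,(v-c['cy'])/c['fy']*d,d],-1)
    W=(P-c['t'])@c['Rm']; W[d==0]=np.nan; return W
def proj(c,p):
    q=c['Rm']@np.array(p)+c['t']; return q[0]/q[2]*c['fx']+c['cx'],q[1]/q[2]*c['fy']+c['cy']
E
python3 - <<'E'
from h import *
o=env.get_obs(); print(o['time_s'],o['tool_pos'],o['tool_rot'],env.hold_point_z,o['grip_width'])
for n in('top','side'):
    c=cam(n); cv2.imwrite(f'pics/{n}0.png',c['pixels']); print(n,-c['Rm'].T@c['t'],c['Rm'][2]); np.savez(f'{n}0.npz',**{k:v for k,v in c.items()})
E
```

```text
pics
0.0 [0.15492624 0.63070798 0.22147452] [-1.79892437e+02  6.81449032e-03  1.66207243e+02] 0.0187 0.0867429370690219
top [0.44009571 0.13240105 1.45386255] [ 0.08455934 -0.00790131 -0.99638712]
side [ 0.55118877 -0.92844218  0.9317025 ] [ 0.00879417  0.7690316  -0.63915027]
```

View pics/top0.png

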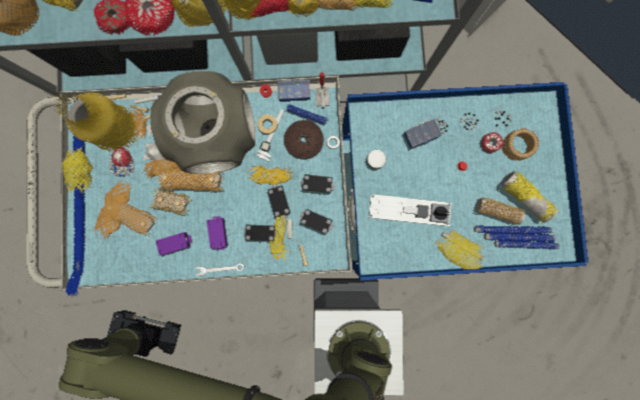

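View pics/side0.png

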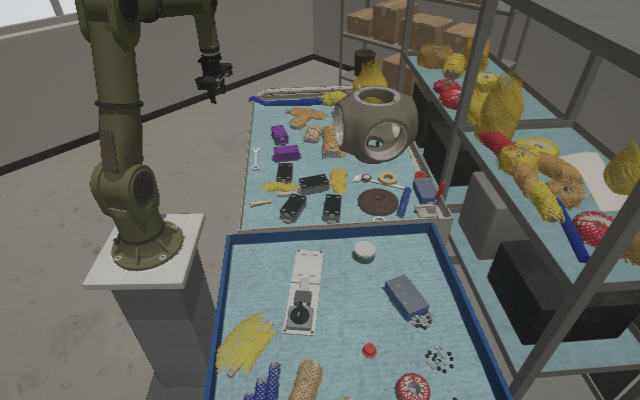

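The top view shows four black-lidded boxes at about (317,184), (278,201), (316,221) and (259,233). The carrier is at (410,210) with its knob at (439,213), and the two purple decoys are at lower left. Next I measure them.

```bash
cat >> h.py <<'E'
def boxes(c,zt=0.044,roi=(235,165,345,255),show=True):
    u0,v0,u1,v1=roi; m=np.zeros((400,640),np.uint8)
    s=c['pixels'][v0:v1,u0:u1].astype(int).max(-1)<62; m[v0:v1,u0:u1]=s*255
    cs,_=cv2.findContours(m,cv2.RETR_EXTERNAL,cv2.CHAIN_APPROX_NONE); out=[]
    for k in cs:
        if cv2.contourArea(k)<150: continue
        P=np.array([ray(c,*p[0],zt)[:2] for p in k],np.float32)
        (x,y),(w,h),a=cv2.minAreaRect(P*1000)
        if w<h: w,h,a=h,w,a+90
        out.append((x,y,w,h,(a+90)%180-90))
        if show: print('box x%.0f y%.0f  %.0fx%.0f yaw %.1f'%out[-1])
    return out
E
python3 - <<'E'
from h import *
c=dict(np.load('top0.npz')); boxes(c); W=cloud(c)
for u,v in((317,184),(278,201),(316,221),(259,233),(390,208),(439,213)): print(u,v,W[v,u].round(3))
# carrier: white
px=c['pixels'].astype(int); m=np.zeros((400,640),np.uint8); m[185:235,362:460]=(px[185:235,362:460].min(-1)>190)*255
cs,_=cv2.findContours(m,cv2.RETR_EXTERNAL,cv2.CHAIN_APPROX_NONE)
for k in cs:
    if len(k)<20: continue
    P=np.array([ray(c,*p[0],.011)[:2] for p in k],np.float32)*1000; print('carrier',cv2.minAreaRect(P))
cr=[c['pixels'][170:250,360:465],c['pixels'][165:255,235:345]]
a=cv2.resize(cr[0],None,fx=5,fy=5,interpolation=cv2.INTER_CUBIC);b=cv2.resize(cr[1][:80],None,fx=2.3,fy=5,interpolation=cv2.INTER_CUBIC)
cv2.imwrite('pics/crop0.png',np.hstack([a,b]))
E
```

```text
box x429 y356  97x50 yaw -90.0
box x470 y156  95x52 yaw 68.3
box x541 y290  100x53 yaw 15.7
box x606 y151  96x55 yaw 84.3
317 184 [0.605 0.15  0.046]
278 201 [0.543 0.291 0.045]
316 221 [0.472 0.154 0.042]
259 233 [0.429 0.358 0.041]
390 208 [ 0.52  -0.119  0.012]
439 213 [ 0.5   -0.286  0.057]
carrier ((515.5625, -184.4542694091797), (285.4585876464844, 86.07231903076172), 84.03357696533203)
```

View pics/crop0.png

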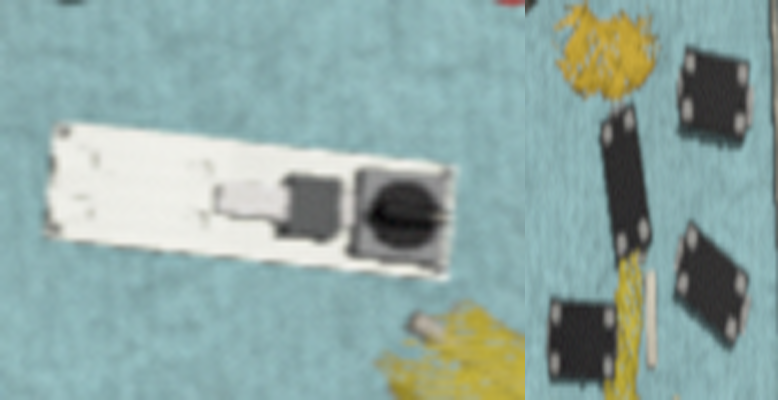

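The crop shows the bar in line with the carrier (locked) and the knob centre near crop (405,215), which is pixel (441,213). The bay's recess marks centre near pixel (389,208).

```bash
cat >> h.py <<'E'
def go(x,y,z,yaw=None):
    "print dp (cm) and twist for a target TCP pose (m, deg)"
    o=env.get_obs(); Rt=R.from_euler('xyz',o['tool_rot'],degrees=True)
    d=Rt.inv().apply(np.array([x,y,z])-o['tool_pos'])*100; tw=0 if yaw is None else -((yaw-o['tool_rot'][2]+180)%360-180)
    print('dp',d.round(2),'twist %.1f'%tw,'| t %.1f'%o['time_s'],'pos',o['tool_pos'].round(4),'rot',o['tool_rot'].round(1),'w %.4f g %.1f'%(o['grip_width'],o['grasp_force']),'F',np.round(o['force'],1))
E
python3 - <<'E'
from h import *
for n,roi in(('top',(362,185,462,235)),('side',(270,240,340,340))):
    c=dict(np.load(n+'0.npz')); px=c['pixels'].astype(int); u0,v0,u1,v1=roi
    W=cloud(c)[v0:v1,u0:u1].reshape(-1,3); p=px[v0:v1,u0:u1].max(-1).reshape(-1)
    k=W[(p<70)&(W[:,2]>.02)]; print(n,'knob dark pts',len(k),k.mean(0).round(4) if len(k) else '', 'z>.05:',W[W[:,2]>.05].mean(0).round(4))
    m=np.zeros((400,640),np.uint8); m[v0:v1,u0:u1]=(px[v0:v1,u0:u1].max(-1)<62)*255
    cs,_=cv2.findContours(m,cv2.RETR_EXTERNAL,cv2.CHAIN_APPROX_NONE)
    for q in cs:
        if cv2.contourArea(q)<60: continue
        P=np.array([ray(c,*a[0],.032)[:2] for a in q],np.float32)*1000; print(' dark',cv2.minEnclosingCircle(P),P.mean(0))
    # carrier: everything not turquoise (low saturation) in the roi -> outline on z=.011
    hsv=cv2.cvtColor(c['pixels'],cv2.COLOR_BGR2HSV); m=np.zeros((400,640),np.uint8)
    m[v0:v1,u0:u1]=(hsv[v0:v1,u0:u1,1]<45)*255
    cs,_=cv2.findContours(m,cv2.RETR_EXTERNAL,cv2.CHAIN_APPROX_NONE); q=max(cs,key=cv2.contourArea)
    P=np.array([ray(c,*a[0],.011)[:2] for a in q],np.float32)*1000; print(' carrier',cv2.minAreaRect(P))
    cv2.imwrite(f'pics/m_{n}.png',m)
c=dict(np.load('top0.npz')); print(ray(c,389,207.8,.011),ray(c,370,206,.011),ray(c,441,213,.032))
E
```

```text
top knob dark pts 130 [ 0.5021 -0.2955  0.0392] z>.05: [ 0.5027 -0.3003  0.0571]
 dark ((501.97796630859375, -297.4726867675781), 22.908428192138672) [ 502.24237 -297.88757]
 carrier ((514.1294555664062, -191.40878295898438), (306.5198669433594, 93.25908660888672), 83.70245361328125)
side knob dark pts 273 [ 0.5059 -0.3052  0.0378] z>.05: [ 0.5067 -0.3037  0.0568]
 dark ((504.6858215332031, -295.449462890625), 33.81107711791992) [ 505.5421  -298.48715]
 carrier ((512.697998046875, -181.55650329589844), (360.128173828125, 224.5612335205078), 88.76272583007812)
[ 0.52109186 -0.11521155  0.011     ] [ 0.52768729 -0.04503693  0.011     ] [ 0.50112912 -0.30084312  0.032     ]
```

```bash
cat >> h.py <<'E'
def chain(*pts):
    "successive calls: each (x,y,z,yaw) relative to the previous pose (tool pointing straight down)"
    o=env.get_obs(); p=np.array(o['tool_pos']); y=o['tool_rot'][2]
    for q in pts:
        Rt=R.from_euler('xyz',[180,0,y],degrees=True); d=Rt.inv().apply(np.array(q[:3])-p)*100
        print('dp',d.round(2),'twist %.1f'%-((q[3]-y+180)%360-180)); p=np.array(q[:3]); y=q[3]
    print('t %.1f'%o['time_s'],'pos',o['tool_pos'].round(4),'rot',o['tool_rot'].round(1),'w %.4f g %.1f'%(o['grip_width'],o['grasp_force']),'F',np.round(o['force'],1))
E
python3 -c "
from h import *
chain((.5,.25,.22,126.2),(.503,-.299,.12,83.8),(.503,-.299,.036,83.8))"
```

```text
dp [-42.59 -28.76   0.16] twist 40.0
dp [-44.48 -32.18  10.  ] twist 42.4
dp [ 0.  -0.   8.4] twist -0.0
t 0.1 pos [0.1549 0.6308 0.2216] rot [-179.9    0.   166.2] w 0.0870 g 0.0 F [-0.8 -0.4 -0. ]
```

```bash
python3 -m jog '[{"dp":[-6,-4,0],"twist":5,"fingers":0.6},{"dp":[-12,-8,0],"twist":12,"fingers":0.6},{"dp":[-18,-12,0],"twist":18,"fingers":0.6},{"dp":[-23,-16,0],"twist":24,"fingers":0.6},{"dp":[-28,-19,0],"twist":30,"fingers":0.6},{"dp":[-33,-22,0],"twist":35,"fingers":0.6},{"dp":[-38,-26,0],"twist":40,"fingers":0.6},{"dp":[-42,-28.5,0],"twist":40,"fingers":0.6}]' 15
python3 -c "
from h import *
chain((.503,-.299,.12,83.8),(.503,-.299,.036,83.8))"
```

```text
time_s: 1.1
tool_pos: [0.4905, 0.2583, 0.2224]
tool_rot: [-180.0, -0.0, 126.2]
force: [0.7, -0.2, -0.8]
grip_width: 0.0523
grasp_force: 0.0
dp [-45.73 -31.88  10.24] twist 42.4
dp [ 0.  -0.   8.4] twist -0.0
t 1.1 pos [0.4905 0.2583 0.2224] rot [-180.    -0.   126.2] w 0.0523 g 0.0 F [ 0.7 -0.2 -0.8]
```

```bash
python3 -m jog '[{"dp":[-5,-3.5,1],"twist":5},{"dp":[-10,-7,2],"twist":10},{"dp":[-15,-10.5,3],"twist":15},{"dp":[-20,-14,4],"twist":20},{"dp":[-25,-17.5,5],"twist":25},{"dp":[-30,-21,6],"twist":30},{"dp":[-35,-24.5,7],"twist":35},{"dp":[-40,-28,8],"twist":40}]' && python3 -m jog '[{"dp":[-4.8,0.5,2.2],"twist":2.4},{"dp":[-6.8,0.8,2.2],"twist":2.4},{"dp":[-6.8,0.8,2.2],"twist":2.4}]'
python3 - <<'E'
from h import *
c=cam('side'); cv2.imwrite('pics/k1.png',cv2.resize(c['pixels'][220:350,240:370],None,fx=4,fy=4,interpolation=cv2.INTER_CUBIC))
go(.503,-.299,.036,83.8)
E
```

```text
dp [-44.78 -31.34  18.96] twist 41.7 | t 1.1 pos [0.4971 0.2486 0.2226] rot [180.    0.4 125.5] w 0.0525 g 0.0 F [ 4.8 -6.1 -0.6]validation failed for argument at $[0]...
```

View pics/k1.png

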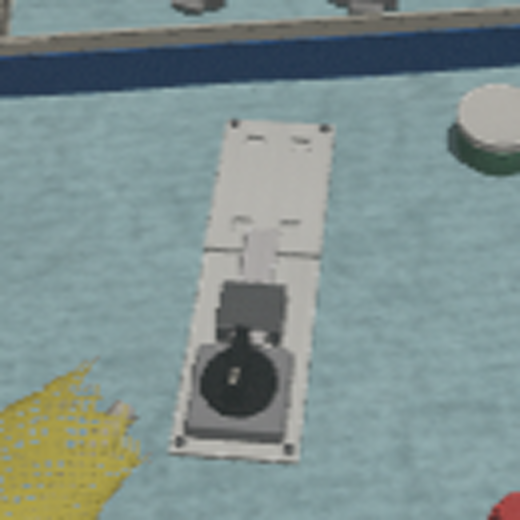

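This side crop shows the carrier clearly. Its far corners are near crop (225,122) and (335,127), the recess marks near (255,138), (300,142), (242,220) and (290,222), and the bay seam runs from (205,248) to (320,255). The move was refused because every row needs a fingers value.

```bash
python3 -m jog '[{"dp":[-5,-3.5,1],"twist":5,"fingers":0.6},{"dp":[-10,-7,2],"twist":10,"fingers":0.6},{"dp":[-15,-10.5,3],"twist":15,"fingers":0.6},{"dp":[-20,-14,4],"twist":20,"fingers":0.6},{"dp":[-25,-17.5,5],"twist":25,"fingers":0.6},{"dp":[-30,-21,6],"twist":30,"fingers":0.6},{"dp":[-35,-24.5,7],"twist":35,"fingers":0.6},{"dp":[-40,-28,8],"twist":40,"fingers":0.6}]'
python3 - <<'E'
from h import *
c=dict(np.load('side0.npz'))
for n,l in(('corners',[(225,122),(335,127),(172,450),(300,460)]),('rec',[(255,138),(300,142),(242,220),(290,222)]),('seam',[(205,248),(320,255)])):
    P=np.array([ray(c,u/4+240-.4,v/4+220-.4,.011)[:2] for u,v in l]); print(n,P.round(4).tolist(),P.mean(0).round(4))
go(.503,-.299,.1,83.8)
E
```

```text
time_s: 2.15
tool_pos: [0.4999, -0.2294, 0.1422]
tool_rot: [180.0, -0.0, 86.1]
force: [0.8, 0.2, -0.0]
grip_width: 0.0525
grasp_force: 0.0
corners [[0.4889, -0.0462], [0.5763, -0.0538], [0.4618, -0.3405], [0.5455, -0.3496]] [ 0.5181 -0.1975]
rec [[0.513, -0.0641], [0.5484, -0.0693], [0.5042, -0.1473], [0.5401, -0.1501]] [ 0.5264 -0.1077]
seam [[0.4775, -0.1733], [0.5618, -0.1817]] [ 0.5196 -0.1775]
dp [-6.93  0.78  4.22] twist 2.3 | t 2.1 pos [ 0.4999 -0.2294  0.1422] rot [180.   -0.   86.1] w 0.0525 g 0.0 F [ 0.8  0.2 -0. ]
```

```bash
python3 -m jog '[{"dp":[-4,0.4,3],"twist":2,"fingers":0.6},{"dp":[-7.2,0.7,5],"twist":2.2,"fingers":0.6},{"dp":[-7.2,0.7,8],"twist":2.2,"fingers":0.6},{"dp":[-7.2,0.7,10.6],"twist":2.2,"fingers":0.6},{"dp":[-7.2,0.7,10.6],"twist":2.2,"fingers":0.6}]' && python3 -m jog '[{"dp":[0,0,0],"twist":0,"fingers":0.0},{"dp":[0,0,0],"twist":0,"fingers":0.0},{"dp":[0,0,0],"twist":0,"fingers":0.0},{"dp":[0,0,0],"twist":0,"fingers":0.0},{"dp":[0,0,0],"twist":0,"fingers":0.0}]' 10
python3 - <<'E'
from h import *
print(env.get_obs()['wrist_torque'])
go(.504,-.3025,.036,83.8)
E
```

```text
time_s: 2.78
tool_pos: [0.5012, -0.2998, 0.035]
tool_rot: [-179.8, -0.0, 84.0]
force: [0.2, 0.3, 0.6]
grip_width: 0.0519
grasp_force: 0.0
time_s: 3.4
tool_pos: [0.5037, -0.3005, 0.0369]
tool_rot: [179.8, 0.0, 84.0]
force: [1.5, -0.8, 1.7]
grip_width: 0.0117
grasp_force: 10.0
[-0.34253737 -0.01409033 -0.0950107 ]
dp [-0.2   0.05  0.09] twist 0.2 | t 3.4 pos [ 0.5037 -0.3005  0.0369] rot [179.8   0.   84. ] w 0.0117 g 10.0 F [ 1.5 -0.8  1.7]
```

```bash
python3 -m jog '[{"dp":[0,0.2,0],"twist":0,"fingers":0},{"dp":[0,0.2,0],"twist":0,"fingers":0},{"dp":[0,0.2,0],"twist":-9,"fingers":0},{"dp":[0,0.2,0],"twist":-18,"fingers":0},{"dp":[0,0.2,0],"twist":-27,"fingers":0},{"dp":[0,0.2,0],"twist":-36,"fingers":0},{"dp":[0,0.2,0],"twist":-45,"fingers":0},{"dp":[0,0.2,0],"twist":-54,"fingers":0}]' 30 && python3 -m jog '[{"dp":[0,0,0],"twist":-9,"fingers":0},{"dp":[0,0,0],"twist":-18,"fingers":0},{"dp":[0,0,0],"twist":-27,"fingers":0},{"dp":[0,0,0],"twist":-28,"fingers":0},{"dp":[0,0,0],"twist":-28,"fingers":0}]'; python3 -c "
from h import *
print(env.get_obs()['wrist_torque']);go(.5,-.3,.036)"
```

```text
time_s: 4.4
tool_pos: [0.504, -0.3003, 0.0369]
tool_rot: [180.0, -0.1, 138.3]
force: [-1.0, 1.9, 4.2]
grip_width: 0.0118
grasp_force: 30.0
time_s: 5.03
tool_pos: [0.5041, -0.3003, 0.0368]
tool_rot: [179.9, -0.0, 165.8]
force: [-1.4, 2.6, 4.4]
grip_width: 0.0117
grasp_force: 30.3
[ 0.54807207  0.34752273 -0.60202079]
dp [ 0.4  -0.07  0.08] twist 0.0 | t 5.0 pos [ 0.5041 -0.3003  0.0368] rot [179.9  -0.  165.8] w 0.0117 g 30.3 F [-1.4  2.6  4.4]
```

```bash
python3 -m jog '[{"dp":[0,0,0],"twist":0,"fingers":0.5},{"dp":[0,0,0],"twist":0,"fingers":0.5},{"dp":[0,0,0],"twist":0,"fingers":0.5},{"dp":[0,0,-5],"twist":0,"fingers":0.6},{"dp":[0,0,-10],"twist":0,"fingers":0.8},{"dp":[0,0,-15],"twist":0,"fingers":0.8}]' 15
python3 - <<'E'
from h import *
c=cam('top'); B=boxes(c); s=cam('side')
a=cv2.resize(s['pixels'][220:350,240:370],None,fx=3,fy=3,interpolation=cv2.INTER_CUBIC); b=cv2.resize(s['pixels'][150:240,230:370],None,fx=2.8,fy=3,interpolation=cv2.INTER_CUBIC)
b=cv2.copyMakeBorder(b,0,a.shape[0]-b.shape[0],0,0,cv2.BORDER_CONSTANT); cv2.imwrite('pics/k2.png',np.hstack([a,b]))
np.savez('side1.npz',**s)
x,y,_,_,yw=min(B,key=lambda b:abs(b[0]-606)+abs(b[1]-151)); chain((x/1000,y/1000,.12,yw%180),(x/1000,y/1000,.011,yw%180))
E
```

```text
time_s: 5.78
tool_pos: [0.504, -0.3007, 0.1879]
tool_rot: [-180.0, -0.0, 166.0]
force: [0.3, -0.1, -1.4]
grip_width: 0.0632
grasp_force: 0.0
box x429 y356  97x50 yaw -90.0
box x470 y156  94x51 yaw 67.4
box x543 y291  97x52 yaw 16.4
box x607 y153  93x53 yaw 84.3
dp [ 1.41 46.6   7.29] twist 81.7
dp [ 0.  -0.  10.9] twist -0.0
t 5.9 pos [ 0.5073 -0.3029  0.1929] rot [-179.9    0.6  166. ] w 0.0672 g 0.0 F [ 0.1  0.1 -0.9]
```

View pics/k2.png

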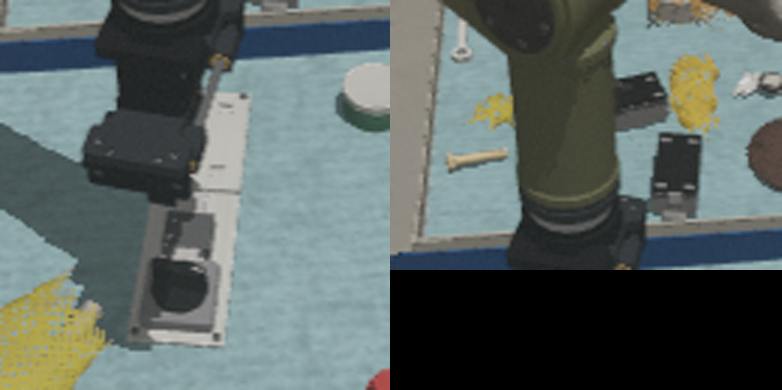

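The knob bar now stands crosswise and the bolt has gone into its housing, so the lock is open. Now the first box.

```bash
python3 -m jog '[{"dp":[0,5,1],"twist":10,"fingers":0.85},{"dp":[0,10,2],"twist":20,"fingers":0.85},{"dp":[0.5,16,3],"twist":30,"fingers":0.85},{"dp":[0.5,22,4],"twist":40,"fingers":0.85},{"dp":[1,28,5],"twist":50,"fingers":0.85},{"dp":[1,34,6],"twist":60,"fingers":0.85},{"dp":[1.4,40,7],"twist":70,"fingers":0.85},{"dp":[1.4,46.6,7.3],"twist":80,"fingers":0.85}]' 12
python3 -c "
from h import *
go(.606,.152,.012,84.3)"
```

```text
time_s: 6.88
tool_pos: [0.6005, 0.1471, 0.1127]
tool_rot: [-179.9, 0.0, 85.7]
force: [0.6, -1.6, 0.2]
grip_width: 0.0741
grasp_force: 0.0
dp [ 0.54  0.53 10.06] twist 1.4 | t 6.9 pos [0.6005 0.1471 0.1127] rot [-179.9    0.    85.7] w 0.0741 g 0.0 F [ 0.6 -1.6  0.2]
```

```bash
python3 -m jog '[{"dp":[0.5,0.5,0],"twist":1.4,"fingers":0.9},{"dp":[0.5,0.5,4],"twist":1.4,"fingers":0.9},{"dp":[0.5,0.5,8],"twist":1.4,"fingers":0.9},{"dp":[0.5,0.5,10],"twist":1.4,"fingers":0.9},{"dp":[0.5,0.5,10],"twist":1.4,"fingers":0.9}]' 14 && python3 -m jog '[{"dp":[0,0,0],"twist":0,"fingers":0},{"dp":[0,0,0],"twist":0,"fingers":0},{"dp":[0,0,0],"twist":0,"fingers":0},{"dp":[0,0,0],"twist":0,"fingers":0}]' && python3 -m jog '[{"dp":[0,0,-1],"twist":0,"fingers":0},{"dp":[0,0,-5],"twist":0,"fingers":0},{"dp":[0,0,-10],"twist":0,"fingers":0},{"dp":[0,0,-11],"twist":0,"fingers":0},{"dp":[0,0,-11],"twist":0,"fingers":0}]'
python3 -c "
from h import *
chain((.5238,-.1115,.125,84),(.5238,-.1115,.018,84))"
```

```text
time_s: 7.5
tool_pos: [0.6052, 0.1492, 0.0126]
tool_rot: [-179.8, 0.1, 84.6]
force: [0.5, 0.7, 0.5]
grip_width: 0.0781
grasp_force: 0.0
time_s: 8.0
tool_pos: [0.6079, 0.1505, 0.0157]
tool_rot: [179.8, -0.1, 84.6]
force: [1.2, 0.1, 5.6]
grip_width: 0.056
grasp_force: 14.0
time_s: 8.62
tool_pos: [0.606, 0.1502, 0.1241]
tool_rot: [-180.0, -0.0, 84.6]
force: [-0.7, 0.1, -2.4]
grip_width: 0.0561
grasp_force: 14.0
dp [-26.83  -5.72  -0.09] twist 0.6
dp [ 0.  -0.  10.7] twist 0.0
t 8.6 pos [0.606  0.1502 0.1241] rot [-180.    -0.    84.6] w 0.0561 g 14.0 F [-0.7  0.1 -2.4]
```

```bash
python3 -m jog '[{"dp":[-4,-1,0],"twist":0.3,"fingers":0},{"dp":[-9,-2,0],"twist":0.6,"fingers":0},{"dp":[-14,-3,0],"twist":0.6,"fingers":0},{"dp":[-19,-4,0],"twist":0.6,"fingers":0},{"dp":[-24,-5,0],"twist":0.6,"fingers":0},{"dp":[-26.8,-5.7,3],"twist":0.6,"fingers":0},{"dp":[-26.8,-5.7,6],"twist":0.6,"fingers":0},{"dp":[-26.8,-5.7,7],"twist":0.6,"fingers":0}]'
python3 - <<'E'
from h import *
np.savez('t2.npz',**cam('top'));np.savez('s2.npz',**cam('side'))
c=np.load('t2.npz')['pixels'];s=np.load('s2.npz')['pixels']
a=cv2.resize(s[220:320,250:350],None,fx=4,fy=4,interpolation=cv2.INTER_CUBIC);b=cv2.resize(c[160:260,350:450],None,fx=4,fy=4,interpolation=cv2.INTER_CUBIC)
cv2.imwrite('pics/b1.png',np.hstack([a,b])); go(.5238,-.1115,.021,84)
E
```

```text
time_s: 9.62
tool_pos: [0.521, -0.1109, 0.0504]
tool_rot: [-179.6, 0.0, 84.0]
force: [-0.4, -1.4, -1.6]
grip_width: 0.0558
grasp_force: 14.0
dp [-0.08  0.14  3.1 ] twist 0.0 | t 9.7 pos [ 0.5226 -0.1105  0.052 ] rot [-179.7    0.    84. ] w 0.0561 g 14.0 F [ 0.4  0.5 -1.3]
```

View pics/b1.png

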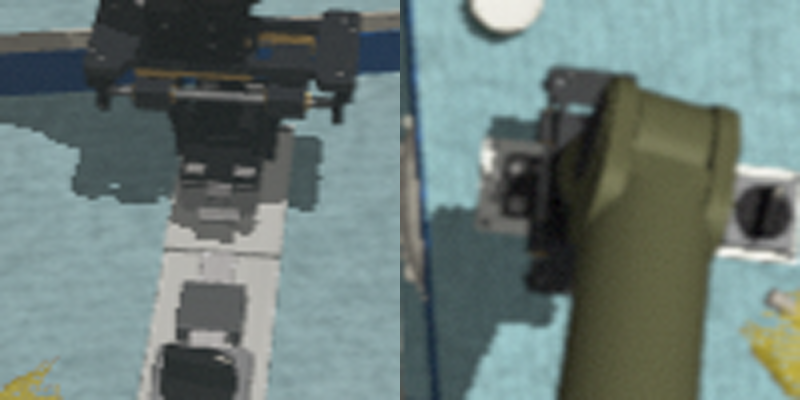

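Side half: the near end of the held box shows its lid recesses at crop (193,170) and (245,172) and its lug at (218,213), above the bay seam. Top half: the far lid end is at crop column ~500, with recesses at (515,165) and (515,205).

```bash
python3 - <<'E'
from h import *
s=dict(np.load('s2.npz'));t=dict(np.load('t2.npz')); z=.078
f=lambda c,u,v,o,z:ray(c,u/4+o[0]-.4,v/4+o[1]-.4,z)
A=f(s,193,170,(250,220),z);B=f(s,245,172,(250,220),z);L=f(s,218,213,(250,220),.0365+.011)
C=f(t,115,165,(350,160),z);D=f(t,115,205,(350,160),z);E=f(t,100,185,(350,160),.0805)
p=np.array([.5226,-.1105,0]); ax=np.array([-.1045,-.9945,0]); ay=np.array([.9945,-.1045,0])
for n,q in zip('ABLCDE',(A,B,L,C,D,E)): print(n,q.round(4),'along %.4f across %.4f'%((q-p)@ax,(q-p)@ay))
E
```

```text
A [ 0.5004 -0.1578  0.078 ] along 0.0494 across -0.0172
B [ 0.5376 -0.1606  0.078 ] along 0.0483 across 0.0201
L [ 0.5175 -0.172   0.0475] along 0.0617 across 0.0013
C [ 0.5418 -0.0664  0.078 ] along -0.0458 across 0.0145
D [ 0.5066 -0.066   0.078 ] along -0.0425 across -0.0206
E [ 0.524  -0.0527  0.0805] along -0.0576 across -0.0046
```

```bash
python3 - <<'E'
from h import *
p=np.array([.5226,-.1105,0]); ax=np.array([-.1045,-.9945,0]); ay=np.array([.9945,-.1045,0])
for n in 'st':
    c=dict(np.load(n+'2.npz')); W=cloud(c).reshape(-1,3); a=(W-p)@ax; b=(W-p)@ay; z=W[:,2]
    m=(abs(b)<.024)&(abs(a)<.09)
    lid=m&(z>.072)&(z<.088)
    for lo in np.arange(-.07,.075,.004):
        k=lid&(a>=lo)&(a<lo+.004)
        if k.sum(): print(n,'lid bin %.3f'%lo,k.sum(),'z %.4f'%np.median(z[k]))
    k=m&(z>.03)&(z<.06)&(a>.045); print(n,'lug/end z.03-.06 along pct',np.percentile(a[k],[5,50,90,99]).round(4) if k.sum() else None)
    k=m&(z>.055)&(z<.072)&(a>.03); print(n,'end face along',np.percentile(a[k],[10,50,90]).round(4) if k.sum() else None)
s=dict(np.load('s2.npz')); W=cloud(s)
for v in range(258,286,2): print(v,((W[v,304]-p)@ax).round(4),W[v,304,2].round(4),s['pixels'][v,304])
E
```

```text
s lid bin -0.054 2 z 0.0739
s lid bin -0.050 5 z 0.0732
s lid bin -0.046 10 z 0.0744
s lid bin -0.042 10 z 0.0750
s lid bin -0.038 6 z 0.0738
s lid bin -0.034 2 z 0.0774
s lid bin -0.026 3 z 0.0731
s lid bin -0.022 12 z 0.0751
s lid bin -0.018 13 z 0.0763
s lid bin -0.014 16 z 0.0748
s lid bin -0.010 11 z 0.0752
s lid bin -0.006 18 z 0.0754
s lid bin -0.002 16 z 0.0757
s lid bin 0.002 14 z 0.0759
s lid bin 0.006 21 z 0.0754
s lid bin 0.010 14 z 0.0746
s lid bin 0.014 13 z 0.0763
s lid bin 0.018 16 z 0.0753
s lid bin 0.022 17 z 0.0757
s lid bin 0.026 16 z 0.0757
s lid bin 0.030 19 z 0.0752
s lid bin 0.034 14 z 0.0758
s lid bin 0.038 15 z 0.0749
s lid bin 0.042 10 z 0.0751
s lid bin 0.046 13 z 0.0754
s lid bin 0.050 15 z 0.0749
s lid bin 0.054 6 z 0.0767
s lug/end z.03-.06 along pct [0.0509 0.0534 0.0615 0.065 ]
s end face along [0.0399 0.0523 0.0552]
t lid bin -0.054 1 z 0.0733
t lid bin -0.050 13 z 0.0750
t lid bin -0.046 7 z 0.0749
t lid bin -0.042 11 z 0.0766
t lid bin -0.038 10 z 0.0763
t lid bin -0.034 12 z 0.0759
t lid bin -0.030 11 z 0.0758
t lid bin -0.026 16 z 0.0758
t lug/end z.03-.06 along pct None
t end face along None
258 0.03 0.0755 [49 47 43]
260 0.0356 0.0732 [48 47 44]
262 0.046 0.0762 [48 48 43]
264 0.0511 0.0735 [49 48 43]
266 0.0544 0.0687 [109 110 110]
268 0.0558 0.0616 [104 106 106]
270 0.0527 0.0494 [82 83 82]
272 0.0558 0.0442 [122 125 126]
274 0.0611 0.0417 [136 138 137]
276 0.0412 0.0089 [100 103 101]
278 0.0492 0.0094 [ 99 101 100]
280 0.0563 0.0089 [162 166 167]
282 0.0661 0.0117 [155 160 160]
284 0.0822 0.0226 [168 169 172]
```

```bash
python3 -m jog '[{"dp":[0,0.1,1],"twist":0,"fingers":0},{"dp":[0,0.1,1.6],"twist":0,"fingers":0},{"dp":[0,0.1,2.0],"twist":0,"fingers":0},{"dp":[0,0.1,2.2],"twist":0,"fingers":0}]' && python3 -m jog '[{"dp":[0,0,0.2],"twist":0,"fingers":0},{"dp":[0,0,0.4],"twist":0,"fingers":0},{"dp":[0,0,0.6],"twist":0,"fingers":0},{"dp":[0,0,0.6],"twist":0,"fingers":0}]'; python3 -c "
from h import *
go(.5238,-.1115,.022,84)"
```

```text
time_s: 10.22
tool_pos: [0.5255, -0.1113, 0.032]
tool_rot: [180.0, -0.0, 84.0]
force: [0.2, 0.0, -1.8]
grip_width: 0.0559
grasp_force: 14.0
time_s: 10.72
tool_pos: [0.5253, -0.1113, 0.026]
tool_rot: [-180.0, -0.0, 84.0]
force: [0.3, -0.0, -1.1]
grip_width: 0.0556
grasp_force: 14.0
dp [-0.03 -0.15  0.4 ] twist 0.0 | t 10.7 pos [ 0.5253 -0.1113  0.026 ] rot [-180.   -0.   84.] w 0.0556 g 14.0 F [ 0.3 -0.  -1.1]
```

```bash
python3 -m jog '[{"dp":[0,-0.1,0],"twist":0,"fingers":0},{"dp":[0,-0.1,0.2],"twist":0,"fingers":0},{"dp":[0,-0.1,0.4],"twist":0,"fingers":0},{"dp":[0,-0.1,0.4],"twist":0,"fingers":0}]' && python3 -m jog '[{"dp":[0,0,0.2],"twist":0,"fingers":0},{"dp":[0,0,0.4],"twist":0,"fingers":0},{"dp":[0,0,0.4],"twist":0,"fingers":0}]'; python3 -c "
from h import *
go(.5238,-.1115,.022,84)"
```

```text
time_s: 11.22
tool_pos: [0.5245, -0.1114, 0.0241]
tool_rot: [-180.0, -0.1, 84.0]
force: [-5.5, 1.3, 14.0]
grip_width: 0.056
grasp_force: 14.0
time_s: 11.6
tool_pos: [0.5245, -0.1116, 0.0204]
tool_rot: [-180.0, -0.1, 84.0]
force: [-6.0, 0.3, 16.6]
grip_width: 0.0555
grasp_force: 14.0
dp [ 0.   -0.07 -0.16] twist -0.0 | t 11.6 pos [ 0.5245 -0.1116  0.0204] rot [-1.8e+02 -1.0e-01  8.4e+01] w 0.0555 g 14.0 F [-6.   0.3 16.6]
```

```bash
python3 -m jog '[{"dp":[0,-0.1,-0.1],"twist":0,"fingers":0},{"dp":[0,-0.2,-0.1],"twist":0,"fingers":0},{"dp":[0,-0.2,0],"twist":0,"fingers":0}]'; python3 - <<'E'
from h import *
go(.5238,-.1115,.022,84)
s=cam('side');np.savez('s3.npz',**s);t=cam('top')
a=cv2.resize(s['pixels'][220:320,250:350],None,fx=5,fy=5,interpolation=cv2.INTER_CUBIC)
cv2.imwrite('pics/b2.png',a)
p=np.array([.5238,-.1115,0]); ax=np.array([-.1045,-.9945,0]); ay=np.array([.9945,-.1045,0])
for n,c in(('s',s),('t',t)):
    W=cloud(c).reshape(-1,3); a=(W-p)@ax; b=(W-p)@ay; z=W[:,2]
    for lo,hi in((-.05,-.036),(-.03,.03),(.036,.05),(.07,.09)):
        k=(abs(b)<.024)&(a>lo)&(a<hi)&(z>.0)&(z<.07); print(n,lo,k.sum(),'z',np.median(z[k]).round(4) if k.sum() else '')
E
```

```text
time_s: 11.98
tool_pos: [0.5245, -0.1116, 0.0202]
tool_rot: [179.8, -0.0, 84.0]
force: [-1.9, -0.2, 17.5]
grip_width: 0.0559
grasp_force: 14.0
dp [ 0.   -0.07 -0.18] twist -0.0 | t 12.0 pos [ 0.5245 -0.1116  0.0202] rot [179.8  -0.   84. ] w 0.0559 g 14.0 F [-1.9 -0.2 17.5]
s -0.05 16 z 0.0453
s -0.03 193 z 0.0499
s 0.036 59 z 0.0486
s 0.07 74 z 0.0075
t -0.05 56 z 0.0473
t -0.03 24 z 0.0484
t 0.036 0 z 
t 0.07 0 z
```

View pics/b2.png

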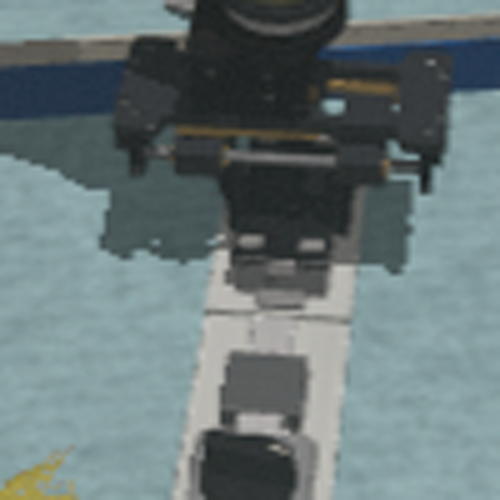

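The picture shows the box down in the bay, with its lug just short of the seam near crop (280,297). The depth lid height of ~49 mm, against 50 expected, and the lateral lock both say it is seated. Release it, rise and look for the next box.

```bash
python3 -m jog '[{"dp":[0,0,-0.1],"twist":0,"fingers":0.85},{"dp":[0,0,-0.1],"twist":0,"fingers":0.85},{"dp":[0,0,-0.1],"twist":0,"fingers":0.85},{"dp":[0,0,-4],"twist":0,"fingers":0.85},{"dp":[0,0,-9],"twist":0,"fingers":0.85},{"dp":[-5,0,-13],"twist":0,"fingers":0.85},{"dp":[-10,0,-13],"twist":0,"fingers":0.85},{"dp":[-15,0,-13],"twist":0,"fingers":0.85}]'
python3 - <<'E'
from h import *
t=cam('top');B=boxes(t); s=cam('side');np.savez('s4.npz',**s);np.savez('t4.npz',**t)
p=np.array([.5238,-.1115,0]); ax=np.array([-.1045,-.9945,0]); ay=np.array([.9945,-.1045,0])
for n,c in(('s',s),('t',t)):
    W=cloud(c).reshape(-1,3); a=(W-p)@ax; b=(W-p)@ay; z=W[:,2]
    for lo,hi in((-.05,-.025),(-.025,.025),(.025,.05)):
      for l2,h2 in((-.025,0),(0,.025)):
        k=(b>l2)&(b<h2)&(a>lo)&(a<hi)&(z>.0)&(z<.07); print(n,lo,l2,k.sum(),'z',np.median(z[k]).round(4) if k.sum() else '')
    print(boxes(c,.05,(340,170,460,250) if n=='t' else (270,210,350,300),False))
x,y,_,_,yw=min(B,key=lambda b:abs(b[0]-470)+abs(b[1]-156)); chain((x/1000,y/1000,.12,yw%180),(x/1000,y/1000,.013,yw%180))
E
```

```text
time_s: 13.08
tool_pos: [0.5069, -0.2615, 0.1487]
tool_rot: [179.9, -0.0, 84.1]
force: [0.7, -0.0, 0.8]
grip_width: 0.0741
grasp_force: 0.0
box x429 y356  97x50 yaw -90.0
box x470 y156  94x51 yaw 66.9
box x543 y290  95x51 yaw 18.8
s -0.05 -0.025 2 z 0.049
s -0.05 0 24 z 0.0492
s -0.025 -0.025 40 z 0.05
s -0.025 0 39 z 0.05
s 0.025 -0.025 41 z 0.0484
s 0.025 0 34 z 0.0486
[(485.7315979003906, -47.32344055175781, 330.04254150390625, 170.5643310546875, -68.98764228820801)]
t -0.05 -0.025 50 z 0.0482
t -0.05 0 54 z 0.0483
t -0.025 -0.025 93 z 0.0502
t -0.025 0 94 z 0.0504
t 0.025 -0.025 46 z 0.0494
t 0.025 0 43 z 0.0497
[(521.0324096679688, -106.38465118408203, 98.98951721191406, 50.234405517578125, 84.84895324707031), (497.511474609375, -316.87213134765625, 250.90277099609375, 86.48114013671875, -1.6375198364257812)]
dp [41.69 -8.21  2.84] twist 16.6
dp [-0.  -0.  10.7] twist -0.0
t 13.2 pos [ 0.5042 -0.2674  0.1484] rot [-180.     0.2   83.5] w 0.0737 g 0.0 F [ 0.7 -0.4  0. ]
```

Box 1 is level and seated, lid at 50 mm everywhere. Second box next: (.470,.156), yaw ~67.

```bash
python3 -m jog '[{"dp":[5,-1,0],"twist":2,"fingers":0.9},{"dp":[10.5,-2,0],"twist":4,"fingers":0.9},{"dp":[16,-3,0],"twist":6,"fingers":0.9},{"dp":[22,-4,0],"twist":8,"fingers":0.9},{"dp":[28,-5.5,1],"twist":10,"fingers":0.9},{"dp":[34,-6.5,2],"twist":13,"fingers":0.9},{"dp":[39,-7.5,3],"twist":16,"fingers":0.9},{"dp":[41.5,-8.1,5],"twist":16.2,"fingers":0.9}]'; python3 -c "
from h import *
go(.471,.153,.012,67.3)"
```

```text
time_s: 14.18
tool_pos: [0.4688, 0.1652, 0.098]
tool_rot: [180.0, -0.1, 68.1]
force: [1.1, -0.3, -1.2]
grip_width: 0.0782
grasp_force: 0.0
dp [-1.07  0.66  8.6 ] twist 0.8 | t 14.2 pos [0.4688 0.1652 0.098 ] rot [ 1.80e+02 -1.00e-01  6.81e+01] w 0.0782 g 0.0 F [ 1.1 -0.3 -1.2]
```

```bash
python3 -m jog '[{"dp":[-1.1,0.6,0],"twist":0.8,"fingers":0.9},{"dp":[-1.1,0.6,3],"twist":0.8,"fingers":0.9},{"dp":[-1.1,0.6,7],"twist":0.8,"fingers":0.9},{"dp":[-1.1,0.6,8.6],"twist":0.8,"fingers":0.9},{"dp":[-1.1,0.6,8.6],"twist":0.8,"fingers":0.9}]' 15 && python3 -m jog '[{"dp":[0,0,0],"twist":0,"fingers":0},{"dp":[0,0,0],"twist":0,"fingers":0},{"dp":[0,0,0],"twist":0,"fingers":0},{"dp":[0,0,0],"twist":0,"fingers":0}]' && python3 -m jog '[{"dp":[0,0,-1],"twist":0,"fingers":0},{"dp":[0,0,-5],"twist":0,"fingers":0},{"dp":[0,0,-10],"twist":0,"fingers":0},{"dp":[0,0,-13],"twist":0,"fingers":0},{"dp":[0,0,-13],"twist":0,"fingers":0}]'
python3 -c "
from h import *
chain((.5245,-.1116,.145,84),(.5245,-.1116,.07,84))"
```

```text
time_s: 14.8
tool_pos: [0.4704, 0.1475, 0.0116]
tool_rot: [-179.9, 0.1, 66.9]
force: [0.3, -0.5, 0.4]
grip_width: 0.0782
grasp_force: 0.0
time_s: 15.3
tool_pos: [0.4712, 0.1489, 0.0129]
tool_rot: [180.0, -0.1, 67.0]
force: [-1.7, 0.8, 4.8]
grip_width: 0.0559
grasp_force: 15.0
time_s: 15.92
tool_pos: [0.4727, 0.149, 0.1446]
tool_rot: [179.8, -0.2, 67.0]
force: [0.3, 0.3, -3.2]
grip_width: 0.0557
grasp_force: 15.0
dp [-21.96  14.95  -0.04] twist -17.0
dp [ 0.  -0.   7.5] twist 0.0
t 15.9 pos [0.4727 0.149  0.1446] rot [179.8  -0.2  67. ] w 0.0557 g 15.0 F [ 0.3  0.3 -3.2]
```

```bash
python3 -m jog '[{"dp":[-3,2,0],"twist":-3,"fingers":0},{"dp":[-7,5,0],"twist":-6,"fingers":0},{"dp":[-11,7.5,0],"twist":-9,"fingers":0},{"dp":[-15,10,0],"twist":-12,"fingers":0},{"dp":[-19,13,0],"twist":-15,"fingers":0},{"dp":[-22.2,15,0],"twist":-17,"fingers":0},{"dp":[-22.2,15,3],"twist":-17,"fingers":0},{"dp":[-22.2,15,6],"twist":-17,"fingers":0}]'
cat >> h.py <<'E'
def hover(tag):
    o=env.get_obs(); s=cam('side'); np.savez(tag+'.npz',**s)
    p=np.array([.5245,-.1116,0]); ax=np.array([-.1045,-.9945,0]); ay=np.array([.9945,-.1045,0])
    W=cloud(s).reshape(-1,3); a=(W-p)@ax; b=(W-p)@ay; z=W[:,2]; m=(abs(b)<.022)&(a>.03)&(a<.075)
    h=np.floor(z/.003)*.003
    for k in np.unique(h[m&(z>.005)&(z<.2)]):
        q=m&(h==k); print('z %.3f n %d along max %.4f med %.4f'%(k,q.sum(),np.percentile(a[q],95),np.median(a[q])))
    cv2.imwrite(f'pics/{tag}.png',cv2.resize(s['pixels'][210:310,250:350],None,fx=5,fy=5,interpolation=cv2.INTER_CUBIC))
E
python3 -c "
from h import *
hover('h2'); go(.5242,-.1146,.07,84)"
```

```text
time_s: 16.92
tool_pos: [0.521, -0.1152, 0.0796]
tool_rot: [-179.9, 0.0, 83.9]
force: [0.1, -0.1, -4.0]
grip_width: 0.0557
grasp_force: 15.0
z 0.003 n 14 along max 0.0728 med 0.0676
z 0.006 n 12 along max 0.0743 med 0.0666
z 0.009 n 22 along max 0.0654 med 0.0628
z 0.012 n 13 along max 0.0628 med 0.0568
z 0.015 n 31 along max 0.0646 med 0.0571
z 0.018 n 17 along max 0.0629 med 0.0550
z 0.021 n 6 along max 0.0541 med 0.0524
z 0.024 n 14 along max 0.0545 med 0.0530
z 0.027 n 7 along max 0.0534 med 0.0530
z 0.030 n 12 along max 0.0545 med 0.0529
z 0.033 n 10 along max 0.0543 med 0.0525
z 0.036 n 8 along max 0.0546 med 0.0531
z 0.039 n 12 along max 0.0544 med 0.0529
z 0.042 n 24 along max 0.0543 med 0.0516
z 0.045 n 22 along max 0.0564 med 0.0499
z 0.048 n 20 along max 0.0523 med 0.0482
z 0.051 n 9 along max 0.0550 med 0.0524
z 0.066 n 1 along max 0.0590 med 0.0590
z 0.069 n 12 along max 0.0605 med 0.0584
z 0.072 n 28 along max 0.0605 med 0.0543
z 0.075 n 15 along max 0.0590 med 0.0548
z 0.078 n 16 along max 0.0523 med 0.0502
z 0.081 n 9 along max 0.0533 med 0.0501
z 0.084 n 15 along max
[... 309 characters left out ...]
8 n 25 along max 0.0524 med 0.0369
z 0.111 n 1 along max 0.0508 med 0.0508
z 0.156 n 1 along max 0.0330 med 0.0330
z 0.159 n 3 along max 0.0371 med 0.0363
z 0.162 n 14 along max 0.0378 med 0.0361
z 0.165 n 22 along max 0.0383 med 0.0348
z 0.168 n 6 along max 0.0393 med 0.0365
z 0.180 n 1 along max 0.0302 med 0.0302
z 0.183 n 2 along max 0.0301 med 0.0301
z 0.186 n 4 along max 0.0311 med 0.0309
z 0.189 n 7 along max 0.0322 med 0.0314
z 0.192 n 5 along max 0.0313 med 0.0309
z 0.195 n 1 along max 0.0316 med 0.0316
z 0.198 n 5 along max 0.0313 med 0.0308
dp [0.04 0.65 0.53] twist -0.0 | t 17.0 pos [ 0.5178 -0.1143  0.0754] rot [-1.795e+02  1.000e-01  8.400e+01] w 0.0559 g 15.0 F [-2.9  0.7 -5.3]
```

View pics/h2.png

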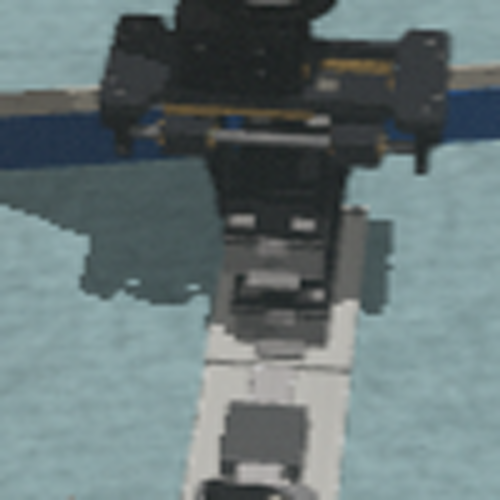

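Side view: the held box is above the seated one. From depth, the held box's end face is ~2.4 mm behind the lower one's.

```bash
python3 -m jog '[{"dp":[-0.2,0.3,0],"twist":0,"fingers":0},{"dp":[-0.2,0.3,0],"twist":0,"fingers":0},{"dp":[-0.2,0.3,0],"twist":0,"fingers":0}]'
cat >> h.py <<'E'
def ends(zl,zu,tag=None):
    "compare end faces of lower (seated) and upper (held) box; zl,zu = sole heights"
    s=cam('side')
    if tag: np.savez(tag+'.npz',**s); cv2.imwrite(f'pics/{tag}.png',cv2.resize(s['pixels'][190:310,240:360],None,fx=5,fy=5,interpolation=cv2.INTER_CUBIC))
    p=np.array([.5245,-.1116,0]); ax=np.array([-.1045,-.9945,0]); ay=np.array([.9945,-.1045,0])
    W=cloud(s).reshape(-1,3); a=(W-p)@ax; b=(W-p)@ay; z=W[:,2]
    for n,z0 in(('lower',zl),('upper',zu)):
        q=(abs(b)<.04)&(a>.045)&(a<.0605)&(z>z0+.014)&(z<z0+.036)
        print(n,q.sum(),'along %.4f across %.4f (%.4f..%.4f)'%(np.median(a[q]),np.percentile(b[q],[3,97]).mean(),*np.percentile(b[q],[3,97])), 'skew %.1f deg'%np.degrees(np.polyfit(b[q],a[q],1)[0]))
E
python3 -c "
from h import *
go(.5245,-.1146,.07,84); ends(.004,.059); go(.5245,-.1146,.07,84)"
```

```text
time_s: 17.35
tool_pos: [0.526, -0.1169, 0.0832]
tool_rot: [179.9, -0.0, 84.0]
force: [-0.1, -0.3, -2.2]
grip_width: 0.0555
grasp_force: 15.0
dp [ 0.21 -0.17  1.32] twist 0.0 | t 17.4 pos [ 0.526  -0.1169  0.0832] rot [179.9  -0.   84. ] w 0.0555 g 15.0 F [-0.1 -0.3 -2.2]
lower 95 along 0.0523 across 0.0034 (-0.0230..0.0298) skew 0.4 deg
upper 113 along 0.0514 across 0.0063 (-0.0205..0.0331) skew -1.4 deg
dp [ 0.2  -0.16  1.31] twist 0.0 | t 17.4 pos [ 0.5258 -0.1168  0.0831] rot [179.9  -0.   84. ] w 0.0557 g 15.0 F [ 0.5 -1.4 -2.1]
```

```bash
python3 -m jog '[{"dp":[-0.1,-0.25,0.6],"twist":0,"fingers":0},{"dp":[-0.1,-0.25,1.1],"twist":0,"fingers":0},{"dp":[-0.1,-0.25,1.5],"twist":0,"fingers":0},{"dp":[-0.1,-0.25,1.6],"twist":0,"fingers":0},{"dp":[-0.1,-0.25,1.6],"twist":0,"fingers":0}]'; python3 -c "
from h import *
ends(.004,.046); go(.5245,-.1146,.06,84)"
```

```text
time_s: 18.02
tool_pos: [0.5225, -0.1175, 0.066]
tool_rot: [-180.0, 0.0, 84.0]
force: [0.5, 0.1, -2.9]
grip_width: 0.0561
grasp_force: 15.0
lower 88 along 0.0522 across 0.0033 (-0.0230..0.0297) skew -0.3 deg
upper 105 along 0.0530 across 0.0019 (-0.0240..0.0277) skew -2.5 deg
dp [0.31 0.16 0.61] twist 0.0 | t 18.1 pos [ 0.5226 -0.1175  0.0661] rot [180.  -0.  84.] w 0.0561 g 15.0 F [-0.3  1.  -1.9]
```

```bash
python3 -m jog '[{"dp":[0.05,0.15,0.1],"twist":0,"fingers":0},{"dp":[0.05,0.15,0.3],"twist":0,"fingers":0},{"dp":[0.05,0.15,0.5],"twist":0,"fingers":0},{"dp":[0.05,0.15,0.7],"twist":0,"fingers":0},{"dp":[0.05,0.15,0.7],"twist":0,"fingers":0}]'; python3 -c "
from h import *
ends(.004,.043); go(.5245,-.1146,.06,84)"
```

```text
time_s: 18.7
tool_pos: [0.5241, -0.1171, 0.061]
tool_rot: [-180.0, -0.1, 84.0]
force: [-5.6, 0.9, 12.4]
grip_width: 0.0559
grasp_force: 15.0
lower 97 along 0.0526 across 0.0033 (-0.0231..0.0297) skew 0.9 deg
upper 101 along 0.0523 across 0.0042 (-0.0219..0.0303) skew 0.0 deg
dp [0.25 0.02 0.11] twist 0.0 | t 18.8 pos [ 0.5241 -0.1171  0.0611] rot [-1.8e+02 -1.0e-01  8.4e+01] w 0.0559 g 15.0 F [-4.3  1.2 13.5]
```

```bash
python3 -m jog '[{"dp":[0,-0.15,0.1],"twist":0,"fingers":0},{"dp":[0,-0.15,0.2],"twist":0,"fingers":0},{"dp":[0.1,-0.1,0.2],"twist":0,"fingers":0},{"dp":[-0.1,-0.1,0.2],"twist":0,"fingers":0},{"dp":[0,-0.1,0.1],"twist":0,"fingers":0},{"dp":[0,-0.1,0.1],"twist":0,"fingers":0}]'
cat >> h.py <<'E'
def lid():
    p=np.array([.5245,-.1116,0]); ax=np.array([-.1045,-.9945,0]); ay=np.array([.9945,-.1045,0])
    for n in('side','top'):
        W=cloud(cam(n)).reshape(-1,3); a=(W-p)@ax; b=(W-p)@ay; z=W[:,2]
        for lo,hi in((-.05,-.036),(-.03,-.01),(.01,.03),(.03,.05)):
            r=[]
            for l2,h2 in((-.024,-.003),(.003,.024)):
                k=(b>l2)&(b<h2)&(a>lo)&(a<hi)&(z>.03)&(z<.185); r.append('%d %.4f'%(k.sum(),np.median(z[k])) if k.sum()>2 else '-')
            print(n,'along',lo,r)
E
python3 -c "
from h import *
go(.5245,-.1146,.06,84);lid(); go(.5245,-.1146,.06,84)"
```

```text
time_s: 19.5
tool_pos: [0.5241, -0.1172, 0.0604]
tool_rot: [179.9, -0.1, 84.0]
force: [-4.3, -0.2, 13.2]
grip_width: 0.0561
grasp_force: 15.0
dp [0.26 0.02 0.04] twist 0.0 | t 19.5 pos [ 0.5241 -0.1172  0.0604] rot [ 1.799e+02 -1.000e-01  8.400e+01] w 0.0561 g 15.0 F [-4.3 -0.2 13.2]
side along -0.05 ['3 0.0843', '9 0.0852']
side along -0.03 ['15 0.0882', '22 0.0904']
side along 0.01 ['73 0.1513', '67 0.0916']
side along 0.03 ['95 0.1456', '98 0.1447']
top along -0.05 ['25 0.0856', '25 0.0862']
top along -0.03 ['38 0.0908', '40 0.0909']
top along 0.01 ['-', '-']
top along 0.03 ['-', '-']
dp [0.26 0.01 0.05] twist 0.0 | t 19.6 pos [ 0.5241 -0.1172  0.0605] rot [ 1.799e+02 -1.000e-01  8.400e+01] w 0.0556 g 15.0 F [-4.   1.2 13.1]
```

```bash
python3 -m jog '[{"dp":[0,0,0],"twist":0,"fingers":0.85},{"dp":[0,0,0],"twist":0,"fingers":0.85},{"dp":[0,0,0],"twist":0,"fingers":0.85},{"dp":[0,0,-4],"twist":0,"fingers":0.85},{"dp":[0,0,-9],"twist":0,"fingers":0.85},{"dp":[-5,0,-11],"twist":0,"fingers":0.85},{"dp":[-10,0,-11],"twist":0,"fingers":0.85},{"dp":[-15,0,-11],"twist":0,"fingers":0.85}]'
python3 -c "
from h import *
boxes(cam('top')); lid(); ends(.004,.043); chain((.543,.288,.15,16.8),(.543,.288,.012,16.8),)"
```

```text
time_s: 20.6
tool_pos: [0.5075, -0.2675, 0.1685]
tool_rot: [179.9, -0.0, 84.1]
force: [-0.2, 0.1, 0.1]
grip_width: 0.0737
grasp_force: 0.0
box x429 y356  97x50 yaw -90.0
box x541 y290  101x52 yaw 16.5
side along -0.05 ['-', '-']
side along -0.03 ['-', '14 0.0896']
side along 0.01 ['16 0.0884', '17 0.0894']
side along 0.03 ['22 0.0871', '21 0.0890']
top along -0.05 ['26 0.0856', '25 0.0863']
top along -0.03 ['33 0.0904', '38 0.0890']
top along 0.01 ['32 0.0900', '35 0.0893']
top along 0.03 ['34 0.0873', '33 0.0885']
lower 87 along 0.0522 across 0.0020 (-0.0230..0.0270) skew -1.1 deg
upper 91 along 0.0522 across -0.0001 (-0.0218..0.0217) skew 0.2 deg
dp [55.58 -2.35  1.77] twist 67.0
dp [ 0.  -0.  13.8] twist -0.0
t 20.8 pos [ 0.5068 -0.2671  0.1677] rot [-180.    -0.    83.8] w 0.0740 g 0.0 F [0.4 1.3 0.3]
```

Box 2 is seated, lid at 89 mm. Third box next: (.541,.290), yaw 16.5.

```bash
python3 -m jog '[{"dp":[5,0,0],"twist":8,"fingers":0.9},{"dp":[10.5,-0.5,0],"twist":17,"fingers":0.9},{"dp":[16.5,-0.7,0],"twist":26,"fingers":0.9},{"dp":[22.5,-1,0],"twist":35,"fingers":0.9},{"dp":[28.5,-1.2,0],"twist":44,"fingers":0.9},{"dp":[34.5,-1.5,0],"twist":53,"fingers":0.9},{"dp":[40.5,-1.8,0],"twist":62,"fingers":0.9},{"dp":[46.5,-2,1],"twist":67,"fingers":0.9}]'; python3 -c "
from h import *
chain((.542,.287,.1,16.8),(.542,.287,.012,16.8))"
```

```text
time_s: 21.8
tool_pos: [0.5353, 0.2022, 0.1589]
tool_rot: [-179.9, -0.1, 17.0]
force: [1.2, 0.2, -0.5]
grip_width: 0.0781
grasp_force: 0.0
dp [ 3.12 -7.92  5.89] twist 0.2
dp [ 0.  -0.   8.8] twist -0.0
t 21.8 pos [0.5353 0.2022 0.1589] rot [-1.799e+02 -1.000e-01  1.700e+01] w 0.0781 g 0.0 F [ 1.2  0.2 -0.5]
```

```bash
python3 -m jog '[{"dp":[2,-5,2],"twist":0.3,"fingers":0.9},{"dp":[3.1,-7.9,5],"twist":0.3,"fingers":0.9},{"dp":[3.1,-7.9,8],"twist":0.3,"fingers":0.9},{"dp":[3.1,-7.9,12],"twist":0.3,"fingers":0.9},{"dp":[3.1,-7.9,14.6],"twist":0.3,"fingers":0.9},{"dp":[3.1,-7.9,14.6],"twist":0.3,"fingers":0.9}]' 15 && python3 -m jog '[{"dp":[0,0,0],"twist":0,"fingers":0},{"dp":[0,0,0],"twist":0,"fingers":0},{"dp":[0,0,0],"twist":0,"fingers":0},{"dp":[0,0,0],"twist":0,"fingers":0}]' && python3 -m jog '[{"dp":[0,0,-1],"twist":0,"fingers":0},{"dp":[0,0,-5],"twist":0,"fingers":0},{"dp":[0,0,-10],"twist":0,"fingers":0},{"dp":[0,0,-15],"twist":0,"fingers":0},{"dp":[0,0,-17],"twist":0,"fingers":0},{"dp":[0,0,-17],"twist":0,"fingers":0}]'
python3 -c "
from h import *
chain((.5245,-.1156,.185,84),(.5245,-.1156,.12,84))"
```

```text
time_s: 22.55
tool_pos: [0.5392, 0.283, 0.0097]
tool_rot: [180.0, 0.3, 16.9]
force: [0.2, -0.3, 0.1]
grip_width: 0.0782
grasp_force: 0.0
time_s: 23.05
tool_pos: [0.5432, 0.2837, 0.0137]
tool_rot: [-179.9, -0.1, 16.7]
force: [-1.3, 1.9, 4.8]
grip_width: 0.0561
grasp_force: 15.0
time_s: 23.8
tool_pos: [0.543, 0.282, 0.1827]
tool_rot: [-180.0, -0.1, 16.7]
force: [-0.5, 0.1, -3.2]
grip_width: 0.056
grasp_force: 15.0
dp [-13.18  37.56  -0.23] twist -67.3
dp [ 0.  -0.   6.5] twist 0.0
t 23.8 pos [0.543  0.282  0.1827] rot [-1.80e+02 -1.00e-01  1.67e+01] w 0.0560 g 15.0 F [-0.5  0.1 -3.2]
```

```bash
python3 -m jog '[{"dp":[-1,4,0],"twist":-8,"fingers":0},{"dp":[-3,9,0],"twist":-17,"fingers":0},{"dp":[-5,15,0],"twist":-26,"fingers":0},{"dp":[-7,20,0],"twist":-35,"fingers":0},{"dp":[-9,26,0],"twist":-44,"fingers":0},{"dp":[-11,31,0],"twist":-53,"fingers":0},{"dp":[-12.5,35.5,0],"twist":-62,"fingers":0},{"dp":[-13.2,37.5,0],"twist":-67.3,"fingers":0}]' && python3 -m jog '[{"dp":[0,0,2],"twist":0,"fingers":0},{"dp":[0,0,5],"twist":0,"fingers":0},{"dp":[0,0,6],"twist":0,"fingers":0},{"dp":[0,0,6],"twist":0,"fingers":0},{"dp":[0,0,6],"twist":0,"fingers":0}]'; python3 -c "
from h import *
go(.5245,-.1156,.1,84); ends(.043,.11-.002,'h3'); go(.5245,-.1156,.1,84)"
```

```text
time_s: 24.8
tool_pos: [0.5213, -0.1186, 0.1793]
tool_rot: [-179.7, 0.1, 83.9]
force: [0.1, 0.0, -2.3]
grip_width: 0.0556
grasp_force: 15.0
time_s: 25.42
tool_pos: [0.5244, -0.1149, 0.1227]
tool_rot: [179.9, 0.0, 84.0]
force: [-0.1, 0.9, -2.3]
grip_width: 0.0557
grasp_force: 15.0
dp [-0.07  0.01  2.27] twist 0.0 | t 25.4 pos [ 0.5244 -0.1149  0.1227] rot [179.9   0.   84. ] w 0.0557 g 15.0 F [-0.1  0.9 -2.3]
lower 102 along 0.0526 across 0.0040 (-0.0218..0.0299) skew -1.4 deg
upper 104 along 0.0514 across 0.0044 (-0.0221..0.0309) skew 1.2 deg
dp [-0.07 -0.01  2.31] twist 0.0 | t 25.5 pos [ 0.5246 -0.1149  0.1231] rot [179.9  -0.   84. ] w 0.0560 g 15.0 F [-0.1 -1.1 -1.9]
```

View pics/h3.png

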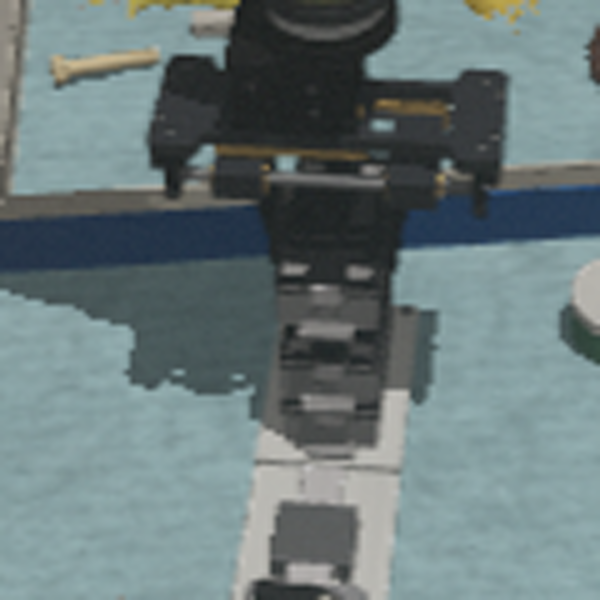

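The held third box lines up over the two seated ones in the side view (its end face is near crop (330,310)), within ~1 mm by depth. Lower it.

```bash
python3 -m jog '[{"dp":[-0.1,0,0.6],"twist":0,"fingers":0},{"dp":[-0.1,0,1.2],"twist":0,"fingers":0},{"dp":[-0.1,0,1.6],"twist":0,"fingers":0},{"dp":[-0.1,0,1.8],"twist":0,"fingers":0},{"dp":[-0.1,0,2.0],"twist":0,"fingers":0},{"dp":[-0.1,0,2.2],"twist":0,"fingers":0},{"dp":[-0.1,0,2.4],"twist":0,"fingers":0},{"dp":[-0.1,0,2.4],"twist":0,"fingers":0}]'; python3 -c "
from h import *
ends(.043,.083); go(.5245,-.1156,.0977,84)"
```

```text
time_s: 26.48
tool_pos: [0.5241, -0.1159, 0.1008]
tool_rot: [180.0, -0.1, 84.0]
force: [-6.8, 1.3, 14.5]
grip_width: 0.0557
grasp_force: 15.0
lower 94 along 0.0521 across 0.0044 (-0.0215..0.0302) skew 0.3 deg
upper 114 along 0.0525 across 0.0040 (-0.0228..0.0307) skew 0.8 deg
dp [0.03 0.04 0.31] twist 0.0 | t 26.5 pos [ 0.5241 -0.1159  0.1008] rot [ 1.8e+02 -1.0e-01  8.4e+01] w 0.0561 g 15.0 F [-6.6  1.8 15.7]
```

```bash
python3 -m jog '[{"dp":[0,-0.1,0],"twist":0,"fingers":0},{"dp":[0.1,-0.1,0.1],"twist":0,"fingers":0},{"dp":[-0.1,-0.1,0.1],"twist":0,"fingers":0},{"dp":[0,-0.1,0],"twist":0,"fingers":0},{"dp":[0,-0.1,-0.1],"twist":0,"fingers":0}]'
python3 -c "
from h import *
lid(); go(.5245,-.1156,.0977,84)"
```

```text
time_s: 27.15
tool_pos: [0.524, -0.1159, 0.1007]
tool_rot: [179.8, -0.0, 84.0]
force: [0.5, -0.2, 1.7]
grip_width: 0.056
grasp_force: 15.0
side along -0.05 ['14 0.1256', '15 0.1261']
side along -0.03 ['15 0.1276', '17 0.1273']
side along 0.01 ['39 0.1279', '36 0.1277']
side along 0.03 ['51 0.1259', '53 0.1271']
top along -0.05 ['31 0.1246', '27 0.1246']
top along -0.03 ['23 0.1281', '27 0.1289']
top along 0.01 ['-', '-']
top along 0.03 ['-', '-']
dp [0.03 0.05 0.3 ] twist 0.0 | t 27.2 pos [ 0.524  -0.1159  0.1007] rot [179.9  -0.   84. ] w 0.0554 g 15.0 F [-1.3  0.5  7.6]
```

```bash
python3 -m jog '[{"dp":[0,0,0],"twist":0,"fingers":0.85},{"dp":[0,0,0],"twist":0,"fingers":0.85},{"dp":[0,0,0],"twist":0,"fingers":0.85},{"dp":[0,0,-4],"twist":0,"fingers":0.85},{"dp":[0,0,-8],"twist":0,"fingers":0.85},{"dp":[-5,0,-8],"twist":0,"fingers":0.85},{"dp":[-10,0,-8],"twist":0,"fingers":0.85},{"dp":[-15,0,-8],"twist":0,"fingers":0.85}]'
python3 -c "
from h import *
boxes(cam('top')); lid(); ends(.043,.083); chain((.430,.353,.15,89.5))"
```

```text
time_s: 28.25
tool_pos: [0.507, -0.2661, 0.1793]
tool_rot: [180.0, -0.0, 84.1]
force: [0.2, -0.1, 0.2]
grip_width: 0.074
grasp_force: 0.0
box x429 y356  97x50 yaw -90.0
side along -0.05 ['5 0.1272', '26 0.1266']
side along -0.03 ['-', '-']
side along 0.01 ['-', '19 0.1280']
side along 0.03 ['13 0.1205', '18 0.1252']
top along -0.05 ['30 0.1256', '29 0.1252']
top along -0.03 ['37 0.1273', '35 0.1286']
top along 0.01 ['35 0.1274', '35 0.1277']
top along 0.03 ['36 0.1276', '34 0.1261']
lower 80 along 0.0526 across -0.0001 (-0.0218..0.0217) skew 1.2 deg
upper 56 along 0.0527 across -0.0003 (-0.0230..0.0224) skew 1.2 deg
dp [ 60.71 -14.25   2.89] twist -5.7
t 28.4 pos [ 0.5066 -0.2658  0.1789] rot [-180.    -0.    83.8] w 0.0732 g 0.0 F [ 0.8  0.6 -0.7]
```

Box 3 is seated, lid at 128 mm. The last box is at (.429,.356), yaw 90.

```bash
python3 -m jog '[{"dp":[5,-1,0],"twist":0,"fingers":0.9},{"dp":[11,-2.5,0],"twist":-1,"fingers":0.9},{"dp":[17,-4,0],"twist":-2,"fingers":0.9},{"dp":[23,-5.5,0],"twist":-3,"fingers":0.9},{"dp":[29,-7,0],"twist":-4,"fingers":0.9},{"dp":[35,-8.5,0],"twist":-5,"fingers":0.9},{"dp":[41,-10,0],"twist":-5.7,"fingers":0.9},{"dp":[47,-11.5,1],"twist":-5.7,"fingers":0.9}]'; python3 -c "
from h import *
chain((.430,.353,.1,89.8),(.43,.353,.012,89.8))"
```

```text
time_s: 29.45
tool_pos: [0.4407, 0.2184, 0.1701]
tool_rot: [179.9, -0.1, 89.9]
force: [1.1, 0.7, 0.5]
grip_width: 0.0779
grasp_force: 0.0
dp [13.46 -1.1   7.01] twist 0.1
dp [ 0.  -0.   8.8] twist -0.0
t 29.4 pos [0.4407 0.2184 0.1701] rot [ 1.799e+02 -1.000e-01  8.990e+01] w 0.0779 g 0.0 F [1.1 0.7 0.5]
```

```bash
python3 -m jog '[{"dp":[5,-0.4,1],"twist":0,"fingers":0.9},{"dp":[10,-0.8,3],"twist":0,"fingers":0.9},{"dp":[13.4,-1.1,6],"twist":0,"fingers":0.9},{"dp":[13.4,-1.1,10],"twist":0,"fingers":0.9},{"dp":[13.4,-1.1,14],"twist":0,"fingers":0.9},{"dp":[13.4,-1.1,15.7],"twist":0,"fingers":0.9},{"dp":[13.4,-1.1,15.7],"twist":0,"fingers":0.9}]' 15 && python3 -m jog '[{"dp":[0,0,0],"twist":0,"fingers":0},{"dp":[0,0,0],"twist":0,"fingers":0},{"dp":[0,0,0],"twist":0,"fingers":0},{"dp":[0,0,0],"twist":0,"fingers":0}]' && python3 -m jog '[{"dp":[0,0,-1],"twist":0,"fingers":0},{"dp":[0,0,-5],"twist":0,"fingers":0},{"dp":[0,0,-10],"twist":0,"fingers":0},{"dp":[0,0,-15],"twist":0,"fingers":0},{"dp":[0,0,-20],"twist":0,"fingers":0},{"dp":[0,0,-21],"twist":0,"fingers":0}]'
python3 -c "
from h import *
chain((.5245,-.1156,.222,84))"
```

```text
time_s: 30.32
tool_pos: [0.4303, 0.3486, 0.0115]
tool_rot: [-179.9, 0.1, 89.8]
force: [0.5, -0.1, -0.2]
grip_width: 0.0785
grasp_force: 0.0
time_s: 30.82
tool_pos: [0.4319, 0.3489, 0.0132]
tool_rot: [180.0, -0.1, 89.7]
force: [-1.6, -1.2, 5.6]
grip_width: 0.0561
grasp_force: 14.9
time_s: 31.58
tool_pos: [0.4332, 0.3495, 0.2266]
tool_rot: [179.7, -0.3, 89.7]
force: [1.2, -0.8, -2.9]
grip_width: 0.0563
grasp_force: 14.9
dp [-46.46   9.39   0.46] twist 5.7
t 31.6 pos [0.4332 0.3495 0.2266] rot [179.7  -0.3  89.7] w 0.0563 g 14.9 F [ 1.2 -0.8 -2.9]
```

```bash
python3 -m jog '[{"dp":[-4,0.8,0],"twist":1,"fingers":0},{"dp":[-10,2,0],"twist":2,"fingers":0},{"dp":[-16,3.2,0],"twist":3,"fingers":0},{"dp":[-22,4.4,0],"twist":4,"fingers":0},{"dp":[-28,5.6,0],"twist":5,"fingers":0},{"dp":[-34,6.8,0],"twist":5.7,"fingers":0},{"dp":[-40,8,0],"twist":5.7,"fingers":0},{"dp":[-45,9.1,0],"twist":5.7,"fingers":0}]' && python3 -m jog '[{"dp":[-1.5,0.15,0],"twist":0,"fingers":0},{"dp":[-1.5,0.15,2],"twist":0,"fingers":0},{"dp":[-1.5,0.15,5],"twist":0,"fingers":0},{"dp":[-1.5,0.15,6],"twist":0,"fingers":0},{"dp":[-1.5,0.15,6],"twist":0,"fingers":0},{"dp":[-1.5,0.15,6],"twist":0,"fingers":0}]'; python3 -c "
from h import *
go(.5245,-.1156,.136,84); ends(.082,.146,'h4'); go(.5245,-.1156,.136,84)"
```

```text
time_s: 32.58
tool_pos: [0.5194, -0.1047, 0.2213]
tool_rot: [-179.9, 0.0, 83.9]
force: [0.8, 0.3, -1.4]
grip_width: 0.0561
grasp_force: 14.9
time_s: 33.33
tool_pos: [0.5209, -0.1169, 0.1632]
tool_rot: [179.9, -0.0, 84.0]
force: [0.3, 0.2, -2.5]
grip_width: 0.056
grasp_force: 14.9
dp [0.17 0.34 2.72] twist 0.0 | t 33.3 pos [ 0.5209 -0.1169  0.1632] rot [179.9  -0.   84. ] w 0.0560 g 14.9 F [ 0.3  0.2 -2.5]
lower 111 along 0.0526 across 0.0039 (-0.0227..0.0305) skew -1.3 deg
upper 113 along 0.0494 across 0.0000 (-0.0258..0.0259) skew 0.9 deg
dp [0.18 0.33 2.74] twist 0.0 | t 33.4 pos [ 0.521  -0.117   0.1633] rot [179.9  -0.   84. ] w 0.0559 g 14.9 F [-0.1 -0.2 -2.1]
```

View pics/h4.png

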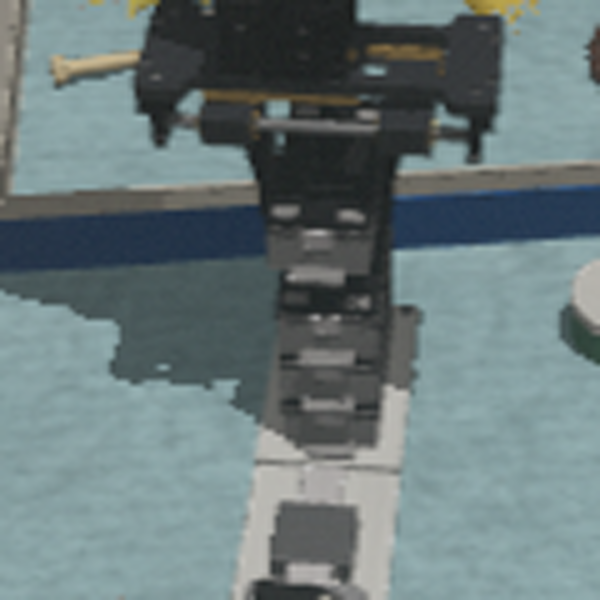

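The fourth box hovers over the stack, its end face near crop (320,245), a little left and behind. Depth agrees: I shift 3.2 mm along and 3.6 mm across.

```bash
python3 -m jog '[{"dp":[-0.3,0.35,0],"twist":0,"fingers":0},{"dp":[-0.3,0.35,0.6],"twist":0,"fingers":0},{"dp":[-0.3,0.35,1.2],"twist":0,"fingers":0},{"dp":[-0.3,0.35,1.5],"twist":0,"fingers":0},{"dp":[-0.3,0.35,1.5],"twist":0,"fingers":0}]'; python3 -c "
from h import *
ends(.082,.133); go(.5245,-.1156,.136,84)"
```

```text
time_s: 34.0
tool_pos: [0.523, -0.1204, 0.1468]
tool_rot: [-180.0, 0.0, 84.0]
force: [-1.0, -0.0, -2.5]
grip_width: 0.0559
grasp_force: 14.9
lower 103 along 0.0522 across 0.0038 (-0.0227..0.0303) skew -0.8 deg
upper 114 along 0.0523 across 0.0025 (-0.0237..0.0287) skew 1.3 deg
dp [0.49 0.07 1.11] twist 0.0 | t 34.0 pos [ 0.5232 -0.1204  0.1471] rot [-180.   -0.   84.] w 0.0561 g 14.9 F [-1.  -0.9 -0.5]
```

```bash
python3 -m jog '[{"dp":[0,0.1,0.3],"twist":0,"fingers":0},{"dp":[0,0.1,0.5],"twist":0,"fingers":0},{"dp":[0,0.1,0.7],"twist":0,"fingers":0},{"dp":[0,0.1,0.9],"twist":0,"fingers":0},{"dp":[0,0.1,1.0],"twist":0,"fingers":0},{"dp":[0,0.1,1.0],"twist":0,"fingers":0}]'; python3 -c "
from h import *
ends(.082,.122); lid(); go(.5245,-.1156,.136,84)"
```

```text
time_s: 34.8
tool_pos: [0.5245, -0.1206, 0.1395]
tool_rot: [180.0, -0.1, 84.0]
force: [-4.8, 1.2, 12.8]
grip_width: 0.0563
grasp_force: 14.9
lower 108 along 0.0525 across 0.0042 (-0.0222..0.0306) skew -1.0 deg
upper 115 along 0.0524 across 0.0038 (-0.0234..0.0310) skew 0.6 deg
side along -0.05 ['14 0.1634', '12 0.1657']
side along -0.03 ['16 0.1666', '10 0.1663']
side along 0.01 ['41 0.1672', '39 0.1667']
side along 0.03 ['51 0.1628', '50 0.1659']
top along -0.05 ['30 0.1646', '29 0.1642']
top along -0.03 ['30 0.1674', '31 0.1669']
top along 0.01 ['-', '-']
top along 0.03 ['-', '-']
dp [ 0.5  -0.06  0.35] twist 0.0 | t 35.0 pos [ 0.5245 -0.1206  0.1395] rot [ 1.8e+02 -1.0e-01  8.4e+01] w 0.0559 g 14.9 F [-4.8  2.1 11.9]
```

```bash
python3 -m jog '[{"dp":[0,-0.1,0.1],"twist":0,"fingers":0},{"dp":[0.1,0,0.1],"twist":0,"fingers":0},{"dp":[-0.1,0,0.1],"twist":0,"fingers":0},{"dp":[0,0,0],"twist":0,"fingers":0.85},{"dp":[0,0,0],"twist":0,"fingers":0.85},{"dp":[0,0,0],"twist":0,"fingers":0.85},{"dp":[0,0,-4],"twist":0,"fingers":0.85},{"dp":[0,0,-8],"twist":0,"fingers":0.85}]' && python3 -m jog '[{"dp":[-5,0,0],"twist":-10,"fingers":0.6},{"dp":[-10,0,0],"twist":-20,"fingers":0.6},{"dp":[-15,0,0],"twist":-30,"fingers":0.6},{"dp":[-18,0,0],"twist":-40,"fingers":0.6},{"dp":[-18,0,0],"twist":-50,"fingers":0.6},{"dp":[-18,0,0],"twist":-60,"fingers":0.6},{"dp":[-18,0,0],"twist":-70,"fingers":0.6},{"dp":[-18,0,0],"twist":-80,"fingers":0.6}]'; python3 -c "
from h import *
lid(); ends(.082,.122); go(.504,-.3003,.036,164.5)"
```

```text
time_s: 35.95
tool_pos: [0.5238, -0.1206, 0.2175]
tool_rot: [-179.9, 0.0, 84.0]
force: [1.0, 0.3, -0.1]
grip_width: 0.0742
grasp_force: 0.0
time_s: 36.95
tool_pos: [0.5054, -0.2996, 0.2167]
tool_rot: [-180.0, -0.0, 164.3]
force: [0.2, 0.1, -0.0]
grip_width: 0.0521
grasp_force: 0.0
side along -0.05 ['-', '-']
side along -0.03 ['-', '-']
side along 0.01 ['-', '-']
side along 0.03 ['-', '9 0.1649']
top along -0.05 ['31 0.1644', '27 0.1646']
top along -0.03 ['37 0.1680', '37 0.1667']
top along 0.01 ['41 0.1668', '38 0.1668']
top along 0.03 ['36 0.1659', '35 0.1662']
lower 37 along 0.0525 across 0.0223 (0.0140..0.0307) skew -6.6 deg
upper 33 along 0.0525 across 0.0242 (0.0170..0.0315) skew 5.4 deg
dp [ 0.11 -0.11 18.09] twist -0.7 | t 37.1 pos [ 0.5054 -0.2996  0.2169] rot [180.   -0.  163.8] w 0.0522 g 0.0 F [ 0.9  0.9 -0.4]
```

Box 4 is seated, lid at 167 mm. Now grip the knob and turn it back.

```bash
python3 -m jog '[{"dp":[0.1,-0.1,5],"twist":-0.5,"fingers":0.6},{"dp":[0.1,-0.1,10],"twist":-0.5,"fingers":0.6},{"dp":[0.1,-0.1,15],"twist":-0.5,"fingers":0.6},{"dp":[0.1,-0.1,18],"twist":-0.5,"fingers":0.6},{"dp":[0.1,-0.1,18],"twist":-0.5,"fingers":0.6}]' 10 && python3 -m jog '[{"dp":[0,0,0],"twist":0,"fingers":0},{"dp":[0,0,0],"twist":0,"fingers":0},{"dp":[0,0,0],"twist":0,"fingers":0},{"dp":[0,0,0],"twist":0,"fingers":0},{"dp":[0,0,0],"twist":0,"fingers":0}]'; python3 -c "
from h import *
go(.504,-.3003,.036,84)"
```

```text
time_s: 37.72
tool_pos: [0.5023, -0.2997, 0.0348]
tool_rot: [-180.0, -0.3, 164.3]
force: [0.3, 0.2, 0.6]
grip_width: 0.0522
grasp_force: 0.0
time_s: 38.35
tool_pos: [0.5045, -0.3004, 0.0375]
tool_rot: [180.0, 0.0, 164.5]
force: [-0.4, 2.0, 1.6]
grip_width: 0.0122
grasp_force: 10.0
dp [ 0.05 -0.01  0.15] twist 80.5 | t 38.4 pos [ 0.5045 -0.3004  0.0375] rot [180.    0.  164.5] w 0.0122 g 10.0 F [-0.4  2.   1.6]
```

```bash
python3 -m jog '[{"dp":[0,0,0],"twist":0,"fingers":0},{"dp":[0,0,0],"twist":9,"fingers":0},{"dp":[0,0,0],"twist":18,"fingers":0},{"dp":[0,0,0],"twist":27,"fingers":0},{"dp":[0,0,0],"twist":36,"fingers":0},{"dp":[0,0,0],"twist":45,"fingers":0},{"dp":[0,0,0],"twist":54,"fingers":0}]' 30 && python3 -m jog '[{"dp":[0,0,0],"twist":9,"fingers":0},{"dp":[0,0,0],"twist":18,"fingers":0},{"dp":[0,0,0],"twist":27,"fingers":0},{"dp":[0,0,0],"twist":27.5,"fingers":0},{"dp":[0,0,0],"twist":27.5,"fingers":0}]'; python3 -c "
from h import *
print(env.get_obs()['wrist_torque']); go(.504,-.3003,.036,84)"
```

```text
time_s: 39.22
tool_pos: [0.504, -0.3008, 0.0375]
tool_rot: [-180.0, 0.0, 110.2]
force: [-1.4, -0.6, 2.7]
grip_width: 0.0121
grasp_force: 30.0
time_s: 39.85
tool_pos: [0.5037, -0.3009, 0.0375]
tool_rot: [-180.0, 0.0, 83.2]
force: [-3.2, -0.8, 5.3]
grip_width: 0.0118
grasp_force: 30.1
[-0.29385494  0.78922403  0.23750801]
dp [0.06 0.02 0.15] twist -0.8 | t 39.9 pos [ 0.5037 -0.3009  0.0375] rot [-180.     0.    83.2] w 0.0118 g 30.1 F [-3.2 -0.8  5.3]
```

Release, rise, and check the bolt, the stack and the bystanders.

```bash
python3 -m jog '[{"dp":[0,0,0],"twist":0,"fingers":0.5},{"dp":[0,0,0],"twist":0,"fingers":0.5},{"dp":[0,0,0],"twist":0,"fingers":0.5},{"dp":[0,0,-5],"twist":0,"fingers":0.6},{"dp":[0,0,-10],"twist":0,"fingers":0.6},{"dp":[-5,0,-16],"twist":0,"fingers":0.6},{"dp":[-10,0,-20],"twist":0,"fingers":0.6},{"dp":[-15,0,-22],"twist":0,"fingers":0.6}]' && python3 -m jog '[{"dp":[-4,5,-3],"twist":0,"fingers":0.6},{"dp":[-8,10,-5],"twist":0,"fingers":0.6},{"dp":[-12,14,-5],"twist":0,"fingers":0.6},{"dp":[-12,14,-5],"twist":0,"fingers":0.6}]'; python3 - <<'E'
from h import *
lid(); s=cam('side'); t=cam('top')
a=cv2.resize(s['pixels'][195:320,240:340],None,fx=4,fy=4,interpolation=cv2.INTER_CUBIC)
b=cv2.resize(t['pixels'][155:280,360:460],None,fx=4,fy=4,interpolation=cv2.INTER_CUBIC)
cv2.imwrite('pics/end.png',np.hstack([a,b])); go(0.5,-.3,.2)
E
```

```text
time_s: 40.85
tool_pos: [0.4883, -0.4429, 0.2564]
tool_rot: [179.8, 0.0, 83.2]
force: [0.0, -0.8, 0.6]
grip_width: 0.0523
grasp_force: 0.0
time_s: 41.35
tool_pos: [0.612, -0.5813, 0.299]
tool_rot: [-179.8, -0.0, 83.0]
force: [-0.0, 0.1, -1.6]
grip_width: 0.0523
grasp_force: 0.0
side along -0.05 ['18 0.1638', '23 0.1661']
side along -0.03 ['33 0.1664', '34 0.1676']
side along 0.01 ['38 0.1672', '35 0.1665']
side along 0.03 ['54 0.1628', '55 0.1652']
top along -0.05 ['27 0.1647', '29 0.1648']
top along -0.03 ['37 0.1679', '37 0.1679']
top along 0.01 ['38 0.1666', '37 0.1681']
top along 0.03 ['36 0.1666', '38 0.1654']
dp [ 26.3  -14.39  10.36] twist 0.0 | t 41.5 pos [ 0.6108 -0.5787  0.3033] rot [-180.   -0.   83.] w 0.0518 g 0.0 F [-0.8  0.5  0. ]
```

View pics/end.png

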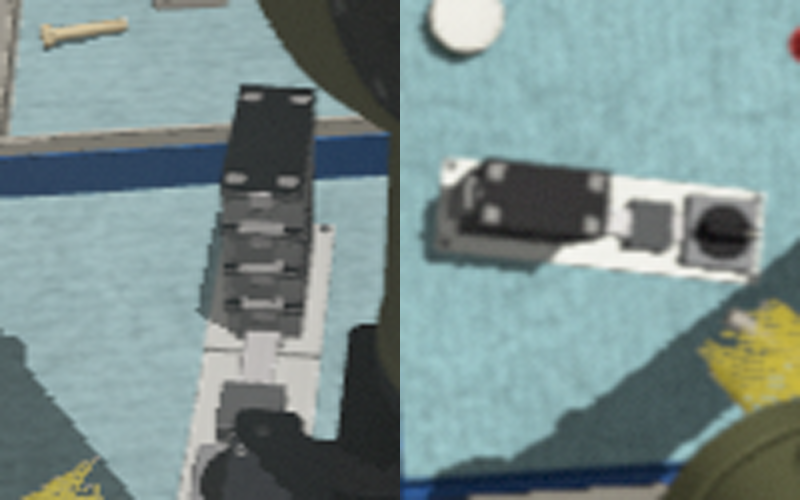

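The stack of four stands straight, with the bolt out over the lowest lug at side crop (262,345). The knob bar is in line with the carrier at top crop (725,232). Handing in.

```bash
python3 -c "
from cell import env
print(env.sign_off())"
```

```text
the job is handed in; nothing more can be done
None
```

The job is handed in: I opened the lock, stacked all four boxes on the bay (lid heights by depth match full seating), and turned the knob back so the bolt locks the lowest box, in about 42 s. Box grip stayed at about 15 N; the sign-off returned no verdict.

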